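# Slide test of plunger-and-barrel elements

## Task

Slide-test the three plunger-and-barrel elements: by its handle, swing the test plate they lie on fully up to its stop, leave it up, and see which plungers run home under their own weight. Leave the elements whose plungers ran home lying in their nests on the raised plate, and lay every element whose plunger has stuck drawn-out flat in the steel tray, setting it down rather than dropping it, with its plunger still out. Hold the elements by the barrel, never touch the plungers, and leave the other things on the bench where they are.

Things in the scene. Friction and masses are not known exactly. Their poses are not given: they have to be found in the camera images.
- tilt_plate (a joint): angle of the tilting aluminium test plate (222 x 205 x 9 mm), rad: 0 = flat, 0.70 (40 degrees) = fully up at its stop. It is hinged along one end; the other end, with the handle, swings up. The hinge is stiff (1.9 N m of friction), so the plate stays where it is let go; raising it takes 10 to 15 N at the handle.
- plate_handle (a point): middle of the handle: a round dark bar 12 mm thick, 110 mm long along the point's y, on two legs that stand 36 mm up from the plate at its free end. Pinch it with one finger on either side; the bar may turn between them. The point turns with the plate: x = along the plate from hinge to handle, z = out of the plate.
- plate_hinge (a point): middle of the hinge axis, 30 mm above the bench, fixed. Its x axis points level from the hinge toward the handle end, y lies along the hinge, z up. Measured from it with the plate flat, the handle is 210 mm along x and 42 mm up. The base below (250 x 225 mm) is bolted down.
- nest_mid (a point): middle nest, on the plate's top face, 64 mm from the hinge and 6 mm above its line. Turns with the plate: x = up the plate to the handle, y = across, z = out of the plate. Nests lie at y = -75, 0, 75 mm, each with four dowel pins (7 mm thick, 10 mm high) at x +-25, y +-19 mm of its middle: 43 mm free between them for a finger. A 12 mm lip at the hinge end stops the elements sliding down.
- tray: open stainless parts tray, 160 (x) x 210 (y) x 22 mm high with its rolled rim (25 mm), 3 mm walls and floor; origin at the middle of its underside, z up; fixed to the bench.
- element_1: steel barrel, 28 mm square with broken corners, 60 mm long, with a round neck (23 mm thick, 16 mm long) on its +x end, where the plunger comes out; 0.17 to 0.3 kg in all. Origin: middle of the underside of the square part; z out of its top. Lies in a nest, plunger toward the handle. Grasp the square part across its sides (28 mm, along y). The three look alike, in any order.
- plunger_1: plunger of element_1: 12 mm stem, dark round head 21 mm thick and 7 mm long. Origin: centre of the head's outer face, 56 mm from the element's origin along its x and 14 mm up when home, farther when drawn out; x points out of the barrel. Not to be touched.
- draw_1 (a joint): how far plunger_1 is drawn out, m: 0 = home (head 3 mm from the neck), 0.022 to 0.030 at the start, at most 0.032. With the plate up a free one runs to 0 within about a second; a sticking one stays out, also while carried smoothly (at least one of the three sticks).
- element_2: steel barrel, 28 mm square with broken corners, 60 mm long, with a round neck (23 mm thick, 16 mm long) on its +x end, where the plunger comes out; 0.17 to 0.3 kg in all. Origin: middle of the underside of the square part; z out of its top. Lies in a nest, plunger toward the handle. Grasp the square part across its sides (28 mm, along y). The three look alike, in any order.
- plunger_2: plunger of element_2: 12 mm stem, dark round head 21 mm thick and 7 mm long. Origin: centre of the head's outer face, 56 mm from the element's origin along its x and 14 mm up when home, farther when drawn out; x points out of the barrel. Not to be touched.
- draw_2 (a joint): how far plunger_2 is drawn out, m: 0 = home (head 3 mm from the neck), 0.022 to 0.030 at the start, at most 0.032. With the plate up a free one runs to 0 within about a second; a sticking one stays out, also while carried smoothly (at least one of the three sticks).
- element_3: steel barrel, 28 mm square with broken corners, 60 mm long, with a round neck (23 mm thick, 16 mm long) on its +x end, where the plunger comes out; 0.17 to 0.3 kg in all. Origin: middle of the underside of the square part; z out of its top. Lies in a nest, plunger toward the handle. Grasp the square part across its sides (28 mm, along y). The three look alike, in any order.
- plunger_3: plunger of element_3: 12 mm stem, dark round head 21 mm thick and 7 mm long. Origin: centre of the head's outer face, 56 mm from the element's origin along its x and 14 mm up when home, farther when drawn out; x points out of the barrel. Not to be touched.
- draw_3 (a joint): how far plunger_3 is drawn out, m: 0 = home (head 3 mm from the neck), 0.022 to 0.030 at the start, at most 0.032. With the plate up a free one runs to 0 within about a second; a sticking one stays out, also while carried smoothly (at least one of the three sticks).
- tweezers: bystander: tweezers lying flat, 108 mm long; origin at the middle of its underside.
- driver: bystander: red-handled screwdriver, lying, 182 mm long; origin at the middle of its underside.
- brush: bystander: wooden parts brush, lying, 153 mm long; origin at the middle of its underside.
Things that resemble listed ones, but are neither listed nor needed, are in the scene too. Leave any purple look-alike of the element_3 alone.

How it is judged:
By the outcome, as a careful person would: the job done as asked, in the order asked, and still so for the second after the job is handed in, with the robot touching nothing.
It also fails if it takes over 67 s, if anything falls off the work surface, if the arm or the gripper's body presses on something with over 40 N, if the wrist force passes 120 N, or if a joint passes its speed limit or range.

## Robot

A 6-joint arm with a two-finger parallel gripper is mounted at the origin on a cart in front of the work surface, level with it; the furniture and walls round the work are solid. World frame = base frame: x ahead of the robot, y to its left, z up, the work surface at z = 0. Lengths are in mm, angles in rad, forces in N, time in s.
With the tool pointing down it reaches from about 350 to 875 mm from the base axis. Payload 4.2 kg.
Tool frame: the origin (TCP) lies at the very end of the fingers, on their centre line; the grasp point (between the pads) lies arm.hold_point_z behind it (arm.hold_point_z is the distance from the TCP to the grasp point, in mm); z points along the fingers, y is the direction in which the jaws open and shut (so a half turn about z gives the same grasp; the last joint's range is limited). The gripper opens to 85 mm and grips with 20 to 120 N. Pads are 22 mm wide; open, the fingers measure 114 mm over their backs; the gripper's body (76 mm by 85 mm) begins 54 mm behind the grasp point. The pads swing forward as they close: fully open they stand 13 mm farther back than shut.
Start: joints at [-0.924, 0.385, 0.008, 0, -1.194, -0.259], TCP at [236.359, -578.562, 193.312] pointing down, gripper open.
Joint ranges: [-3.14, 3.14], [-1.21, 2.06], [-1.07, 1.41], [-3.16, 2.05], [-2.99, -0.16], [-3.1, 3.1]. Speed limits (rad/s): [2.79, 2.79, 3.14, 3.14, 3.14, 3.14].

## Interface

Orientations are given as a unit quaternion [x, y, z, w].
In Python, from bench import arm gives the robot as it stands.
- The arm moves only by the tool step_arm, never from a script. Its argument "series" is a list of rows, each a list of 6 numbers: the shift along the world's x, y, z scaled (see below), then the turn, a rotation vector about the world's x, y, z scaled (see below). A call has 1 to 12 rows; each row is the pose to reach, as a shift and turn from the pose commanded when the call began; what a row does not reach only later rows make up. The controller multiplies each number of a shift by 400 mm and each number of a turn by pi/2 rad. A row lasts 1/12 s, in which the tool goes at most 41.7 mm and 7.16 degrees, less where a joint would pass 70% of its speed; a pose out of reach is approached as far as the arm can. A call with a number of a shift or a turn outside -1 to 1 is refused whole. A call with a gripper value outside its range is refused whole. "jaw" is the opening, from -1 (shut) to 1 (fully open), set as the call begins (left out, the last holds). The fingers move at their own pace and stop on an object; the grip force is fixed at half the most. Time passes only in rows, so rows that repeat a pose let the fingers close. It gives the time, the measured TCP pose, the force and the opening at its end, in the units of the state.
- arm.read_state(): the state, without advancing time (a new reading comes with each control period).
- arm.get_image(name): name is "scene" or "top" or "wrist"; returns a dict with "image" (480x640x3 uint8, red, green, blue), "camera_matrix" (3x3 intrinsics, pixels), "k1" (the pictures are not rectified: a ray, as slopes to the right and down, at radius r is drawn at 1 + k1 r^2 times it, then the intrinsics apply), "world_from_camera" (4x4, takes a point from camera to world coordinates). Camera axes: x right, y up, looking along -z (the intrinsics and any distortion apply to the point x, -y, -z); pixel columns grow to the right and rows downward; lengths in mm; the calibration is good to about 2 mm. A picture is of the moment at which its call begins. There is no depth.
- arm.job_done(): hands the job in, once; it reports no verdict.
The state is a dict: "clock": time; "joints": joint angles; "joint_vel": joint speeds; "joint_efforts": joint torques, N m; "position": TCP position; "ee_rot": TCP orientation; "contact_force": force on the tool from outside, world axes, zero at the start; "wrist_torque": the same for the moment, N m; "gripper_width": finger opening in mm.
Only numpy, scipy, OpenCV 4.12 (cv2) and the standard library are available. Lean on these libraries where they do the work, as an engineer would, in place of code of your own. Each camera call takes 0.05 s, during which the arm holds its last target.

## Working session

There is one attempt and no reset: what is moved stays moved. The work goes in short steps, Python scripts to look and compute and a tool call to move; the robot and the scene stay as the last step left them, time stands still between calls to the robot, and variables do not carry over. Pictures are saved under pics/ and viewed, and the job is handed in when it is done.

Besides the shell and the picture viewer there is one more tool, called after ">>>" as name(argument=value, ...) on one line, values as JSON. step_arm: Moves the arm, as the interface text tells. Shifts and turns lie within -1 to 1; 1 stands for 400 mm of shift or pi/2 rad of turn. Its arguments: {"type":"object","properties":{"series":{"type":"array","items":{"type":"array","items":{"type":"number","minimum":-1,"maximum":1}}},"jaw":{"type":"number"}},"required":["series"]}

```bash
ls; mkdir -p pics; cat > h.py <<'E'
import numpy as np, cv2
from bench import arm
def snap(name,out):
    d=arm.get_image(name); cv2.imwrite('pics/'+out+'.png',d['image'][:,:,::-1])
    np.savez('pics/'+out+'.npz',K=d['camera_matrix'],k1=d['k1'],T=d['world_from_camera'],im=d['image']); return d
def load(out): return np.load('pics/'+out+'.npz')
def ray(d,u,v):
    K=d['K'];k1=float(d['k1']);x=(u-K[0,2])/K[0,0];y=(v-K[1,2])/K[1,1]
    rd=np.hypot(x,y);r=rd
    for _ in range(30): r=rd/(1+k1*r*r)
    s=r/rd if rd>0 else 1
    T=d['T'];dv=T[:3,:3]@np.array([x*s,-y*s,-1]);return T[:3,3],dv/np.linalg.norm(dv)
def onz(d,u,v,z):
    o,r=ray(d,u,v);return o+r*(z-o[2])/r[2]
def proj(d,P):
    T=d['T'];c=T[:3,:3].T@(np.array(P,float)-T[:3,3]);x=c[0]/-c[2];y=-c[1]/-c[2];f=1+float(d['k1'])*(x*x+y*y)
    K=d['K'];return np.array([K[0,0]*x*f+K[0,2],K[1,1]*y*f+K[1,2]])
def tri(d1,p1,d2,p2):
    o1,a=ray(d1,*p1);o2,b=ray(d2,*p2);A=np.array([a,-b]).T;s=np.linalg.lstsq(A,o2-o1,rcond=None)[0]
    P=o1+a*s[0];Q=o2+b*s[1];return (P+Q)/2,np.linalg.norm(P-Q)
E
python3 - <<'E'
from h import *
snap('scene','s0');snap('top','t0');snap('wrist','w0')
s=arm.read_state();print(s,arm.hold_point_z)
E
```

```text
pics
{'clock': 0.15, 'joints': array([-9.24437503e-01,  3.85372874e-01,  6.94737347e-03, -3.46281923e-04,
       -1.19401183e+00, -2.58603479e-01]), 'joint_vel': array([-0.00057835, -0.00135881,  0.0021763 ,  0.00210353, -0.00146081,
        0.00112609]), 'joint_efforts': array([ 1.05506217e-04, -3.92677939e+01,  1.88583380e+01,  4.18860823e+00,
       -3.38335085e-03, -9.63199994e-06]), 'position': array([ 236.13987206, -578.12974423,  192.48102872]), 'ee_rot': array([-1.92602649e-01,  9.81276475e-01,  8.08296533e-04, -2.13976127e-04]), 'contact_force': array([ 0.59203526, -0.42737334, -0.38945487]), 'wrist_torque': array([ 0.01280112,  0.05886858, -0.0502382 ]), 'gripper_width': 85.21655701635373} 18.700000000000003
```

View pics/s0.png

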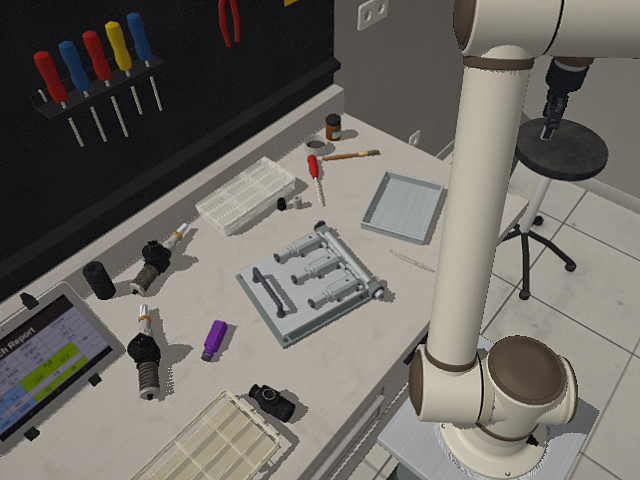

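View pics/t0.png

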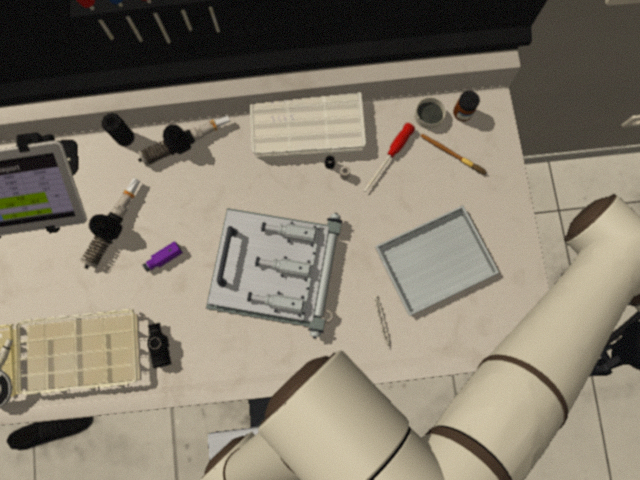

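View pics/w0.png

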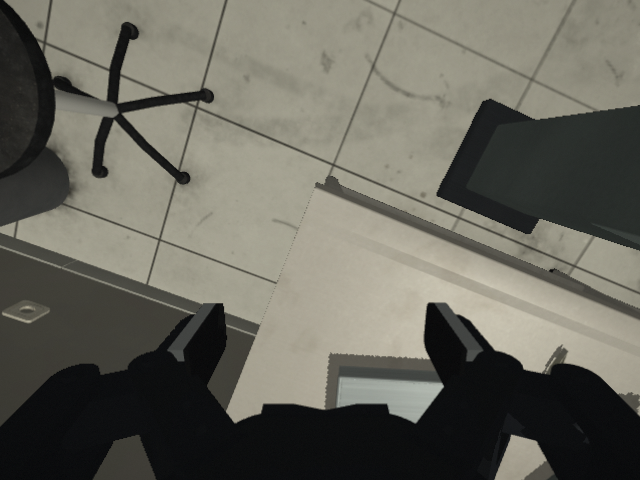

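Candidates in the top view are:
- **Elements:** three steel elements in nests at about (290,230), (285,267) and (278,300). The look-alikes are the purple one at (162,256) and a small dark/grey part at (337,167).
- **Handle:** dark bar at (230,257). The hinge rod at (328,270) could be mistaken for it.
- **Tray:** steel tray at (437,260). The cream boxes at (308,123) and (80,350) could be mistaken for it.

I'll check the choice in a close crop.

```bash
python3 - <<'E'
from h import *
a=load('t0')['im'][195:345,195:355,::-1];cv2.imwrite('pics/c1.png',cv2.resize(a,None,fx=5,fy=4,interpolation=cv2.INTER_CUBIC)[:600])
a=load('s0')['im'][215:355,230:400,::-1];cv2.imwrite('pics/c2.png',cv2.resize(a,None,fx=4,fy=4,interpolation=cv2.INTER_CUBIC))
d=load('t0')
print(d['T'],d['K'],d['k1'],load('s0')['T'])
for n,p,z in [('hbar1',(237,228),72),('hbar2',(222,286),72),('hinge1',(335,218),30),('hinge2',(318,328),30)]: print(n,onz(d,*p,z))
for p in [(376,246),(463,208),(499,268),(412,314)]: print(onz(d,*p,22))
E
```

```text
[[-1.14779280e-01  9.72358974e-01 -2.03331609e-01  2.79914825e+02]
 [-9.93379452e-01 -1.13335608e-01  1.87697486e-02 -1.01365429e+02]
 [-4.79377806e-03  2.04139821e-01  9.78930004e-01  1.19706074e+03]
 [ 0.00000000e+00  0.00000000e+00  0.00000000e+00  1.00000000e+00]] [[558.56047722   0.         322.20380731]
 [  0.         558.56047722 239.35474696]
 [  0.           0.           1.        ]] -0.06043258745220824 [[-7.58296202e-01  4.86577148e-01 -4.33854295e-01 -3.65733827e-01]
 [-6.51868090e-01 -5.73507255e-01  4.96142541e-01  4.74091119e+02]
 [-7.40696317e-03  6.59038775e-01  7.52072490e-01  9.45469368e+02]
 [ 0.00000000e+00  0.00000000e+00  0.00000000e+00  1.00000000e+00]]
hbar1 [557.88818611  49.56717806  72.        ]
hbar2 [441.1030155   90.09208574  72.        ]
hinge1 [ 565.75920238 -156.47632117   30.        ]
hinge2 [337.20261492 -93.59653452  30.        ]
[ 496.17453872 -236.78488187   22.        ]
[ 557.82211973 -436.88694955   22.        ]
[ 418.15948048 -491.87423468   22.        ]
[ 343.55298237 -292.38419053   22.        ]
```

View pics/c1.png

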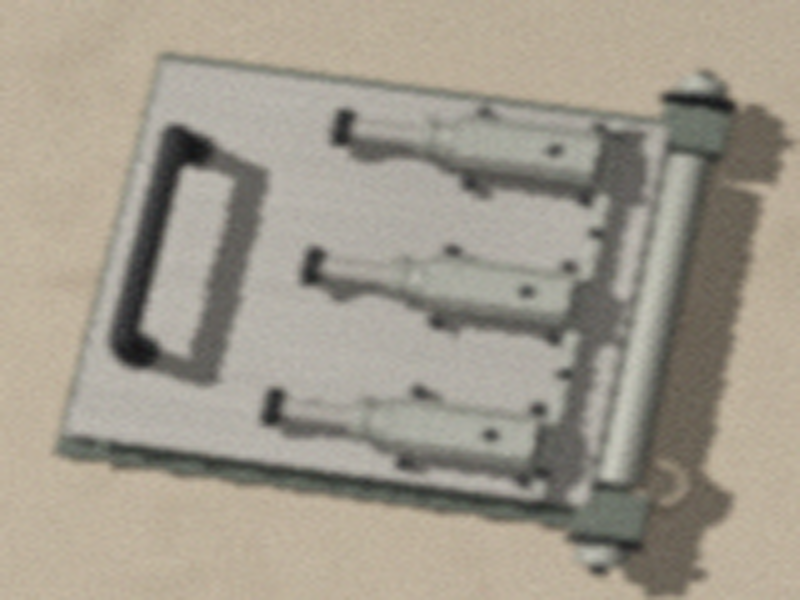

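View pics/c2.png

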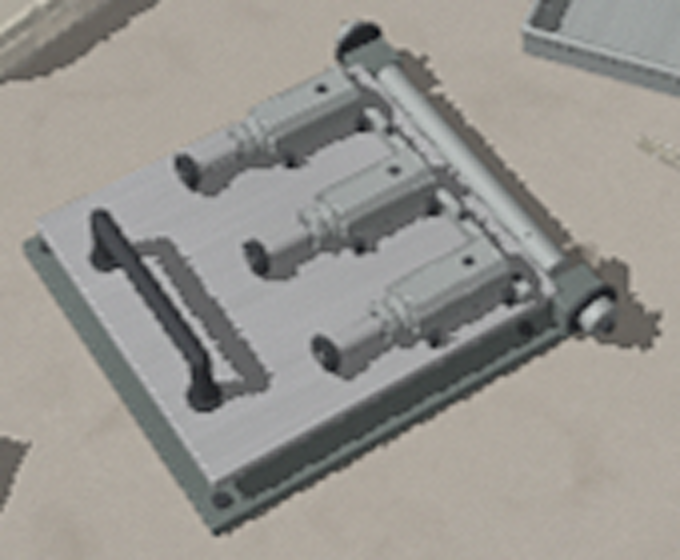

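```bash
python3 - <<'E'
from h import *
t=load('t0');s=load('s0')
g=[(231.5,231),(222,281)];q=[(255,270),(280.5,311)]
# bar mask centroid in both
for n,d,b in(('t',t,(215,222,245,290)),('s',s,(248,262,290,322))):
    im=d['im'];m=(im.max(2)<60).astype(np.uint8);mm=np.zeros_like(m);mm[b[1]:b[3],b[0]:b[2]]=m[b[1]:b[3],b[0]:b[2]]
    r=cv2.minAreaRect(cv2.findNonZero(mm));print(n,mm.sum(),r,cv2.boxPoints(r).round(1).tolist())
for a,b in zip(g,q): print(tri(t,a,s,b), onz(t,*a,72))
# hinge end caps / barrel tops dark holes
c=lambda u,v:(195+u/5,195+v/4); e=lambda u,v:(230+u/4,215+v/4)
P={}
for n,a,b in [('hole1',(556,150),(321,89)),('hole2',(527,291),(395,170)),('hole3',(490,434),(470,260)),('head1',(343,128),(188,170)),('head2',(313,266),(256,256)),('head3',(272,408),(325,352)),('hingefar',(685,140),(385,75)),('hingenear',(615,495),(560,272))]:
    print(n,[x for x in tri(t,c(*a),s,e(*b))])
E
```

```text
t 196 ((227.13943481445312, 256.3536071777344), (7.896835803985596, 58.59375762939453), 12.171459197998047) [[217.10000610351562, 284.20001220703125], [229.5, 226.89999389648438], [237.1999969482422, 228.5], [224.8000030517578, 285.79998779296875]]
s 105 ((268.5, 292.4999694824219), (55.78006362915039, 9.379412651062012), 56.72511291503906) [[249.3000030517578, 271.79998779296875], [257.1000061035156, 266.6000061035156], [287.70001220703125, 313.20001220703125], [279.8999938964844, 318.3999938964844]]
(array([555.61629087,  63.17431112,  69.24894706]), np.float64(4.758151505632472)) [552.86717441  61.44286635  72.        ]
(array([455.10509369,  93.80952776,  43.14884023]), np.float64(1.3236091926287736)) [451.28757083  89.27522589  72.        ]
hole1 [array([534.24400259, -91.74065387,  60.64411269]), np.float64(0.16160963938952513)]
hole2 [array([461.18141976, -72.01883597,  62.34085209]), np.float64(0.9359702381847906)]
hole3 [array([389.39251346, -49.52740457,  63.37827873]), np.float64(2.0145398604009483)]
head1 [array([558.99614283,  -3.64477641,  48.46435338]), np.float64(0.7159349121932834)]
head2 [array([487.16348514,  15.89030326,  48.45092117]), np.float64(0.1032133059925827)]
head3 [array([415.10295411,  39.3898001 ,  49.98110981]), np.float64(0.03629825908670313)]
hingefar [array([ 538.56754738, -149.02500825,   22.23555231]), np.float64(7.54814092801488)]
hingenear [array([357.2277139 , -95.10851846,  32.35718932]), np.float64(2.845879713883021)]
```

>>> step_arm(jaw=0.2, series=[[0.02, 0.05, 0, 0, 0, -0.01], [0.05, 0.12, 0, 0, 0, -0.04], [0.08, 0.2, 0, 0, 0, -0.08], [0.12, 0.29, 0, 0, 0, -0.12], [0.16, 0.38, 0, 0, 0, -0.16], [0.2, 0.47, 0, 0, 0, -0.2], [0.23, 0.56, 0, 0, 0, -0.24], [0.27, 0.65, 0, 0, 0, -0.28], [0.31, 0.74, 0, 0, 0, -0.32], [0.34, 0.83, 0, 0, 0, -0.36], [0.38, 0.92, 0, 0, 0, -0.4], [0.4, 0.98, 0, 0, 0, -0.42]])

```text
clock: 1.15
position: [397.1, -184.0, 193.4]
ee_rot: [0.136, 0.991, 0.0, 0.0]
contact_force: [-0.0, -1.3, -0.1]
gripper_width: 50.8
```

>>> step_arm(series=[[0.04, 0.1, 0, 0, 0, 0], [0.08, 0.19, 0, 0, 0, 0], [0.12, 0.28, -0.02, 0, 0, 0], [0.16, 0.38, -0.04, 0, 0, 0], [0.19, 0.46, -0.06, 0, 0, 0], [0.22, 0.53, -0.08, 0, 0, 0], [0.24, 0.58, -0.1, 0, 0, 0], [0.26, 0.62, -0.1, 0, 0, 0], [0.265, 0.64, -0.1, 0, 0, 0], [0.265, 0.65, -0.1, 0, 0, 0], [0.265, 0.65, -0.1, 0, 0, 0]])

```text
clock: 2.07
position: [502.4, 73.5, 153.7]
ee_rot: [0.135, 0.991, 0.0, 0.0]
contact_force: [0.5, -0.2, -0.1]
gripper_width: 51.2
```

```bash
python3 - <<'E'
from h import *
d=snap('wrist','w1')
s=arm.read_state();print({k:np.round(s[k],3) for k in s})
t=load('t0');a,b=onz(t,231.5,231,72),onz(t,222,281,72)
c=onz(t,227.1,256.3,72);print(c)
d=load('w1');print(d['T'],proj(d,c))
E
```

```text
{'clock': np.float64(2.117), 'joints': array([ 0.465,  0.22 , -0.336, -0.   , -1.015, -2.308]), 'joint_vel': array([-0.013, -0.008, -0.01 , -0.   ,  0.002,  0.002]), 'joint_efforts': array([ 4.1300e-01, -2.8588e+01,  1.7381e+01,  3.8360e+00,  2.2000e-02,
       -1.5000e-02]), 'position': array([502.129,  72.953, 153.764]), 'ee_rot': array([0.136, 0.991, 0.   , 0.   ]), 'contact_force': array([-0.163, -0.187,  0.27 ]), 'wrist_torque': array([-0.046,  0.016, -0.015]), 'gripper_width': np.float64(51.399)}
[500.92009522  74.79265591  72.        ]
[[ 2.69191537e-01 -9.24517724e-01 -2.69820113e-01  4.34145064e+02]
 [ 9.63086570e-01  2.58289120e-01  7.58352806e-02  9.33238054e+01]
 [-4.19461323e-04 -2.80274343e-01  9.59919849e-01  3.34137449e+02]
 [ 0.00000000e+00  0.00000000e+00  0.00000000e+00  1.00000000e+00]] [325.0942244  237.94958938]
```

View pics/w1.png

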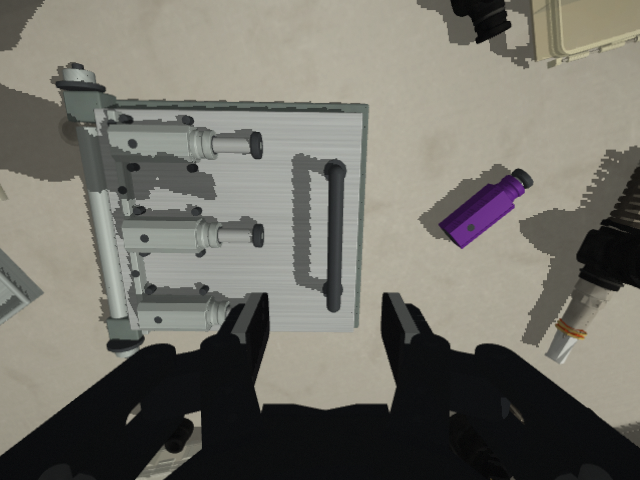

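```bash
cat >> h.py <<'E'
def bars():
    pass
E
python3 - <<'E'
from h import *
d=load('w1');t=load('t0')
p=(335,236);print(onz(d,*p,72),tri(d,p,t,(227.1,256.3)))
a,b=onz(d,336,172,72),onz(d,334,299,72);v=b-a;print(a,b,np.linalg.norm(v),np.degrees(np.arctan2(v[1],v[0])))
for n,p,z in [('hole1',(133,144),64),('hole2',(145,238),64),('hole3',(158,320),64),('head1',(257,146),50),('head2',(260,236),50)]: print(n,onz(d,*p,z).round(1))
E
```

```text
[501.50163637  82.89191088  72.        ] (array([509.5589971 ,  81.02708797,  35.13108916]), np.float64(2.8636433426303505))
[453.16106217  96.74794966  72.        ] [554.58211579  67.65900524  72.        ] 105.5101739405024 -16.003614990790066
hole1 [391.8 -47.4  64. ]
hole2 [462.9 -69.4  64. ]
hole3 [535.7 -89.4  64. ]
head1 [417.8  40.9  50. ]
head2 [489.6  19.1  50. ]
```

>>> step_arm(series=[[0, 0.005, -0.02, 0, 0, 0], [0, 0.01, -0.05, 0, 0, 0], [0, 0.015, -0.08, 0, 0, 0], [0, 0.016, -0.11, 0, 0, 0], [0, 0.016, -0.12, 0, 0, 0], [0, 0.016, -0.12, 0, 0, 0]])

```text
clock: 2.62
position: [501.2, 78.7, 104.2]
ee_rot: [0.136, 0.991, -0.001, -0.001]
contact_force: [-0.8, -0.1, -0.5]
gripper_width: 51.3
```

```bash
python3 - <<'E'
from h import *
d=snap('wrist','w2');d=snap('top','t2')
s=arm.read_state();print(s['position'],s['gripper_width'])
d=load('w2')
for P in [(500.9,74.8,72),(501.5,82.9,72)]: print(proj(d,P),proj(load('t0'),P))
a=load('t2')['im'][195:345,195:355,::-1];cv2.imwrite('pics/c3.png',cv2.resize(a,None,fx=4,fy=4,interpolation=cv2.INTER_CUBIC)[:600])
E
```

```text
[502.58046756  79.40739355 105.72292409] 51.25472515346059
[318.13360498 260.61938645] [227.09723103 256.30999727]
[330.10046062 258.32296483] [223.15095945 256.47108353]
```

View pics/w2.png

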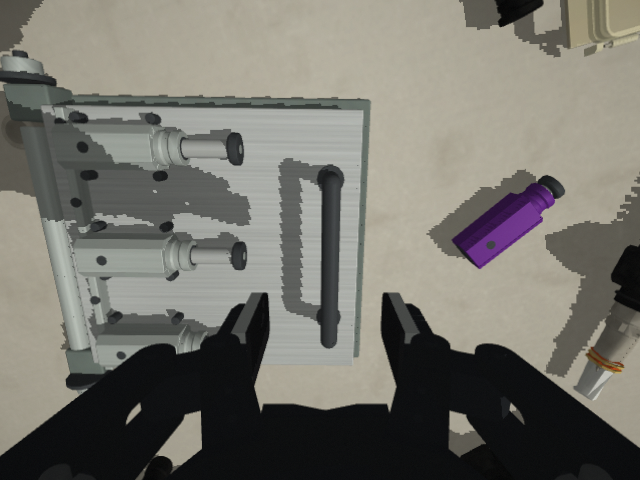

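View pics/c3.png

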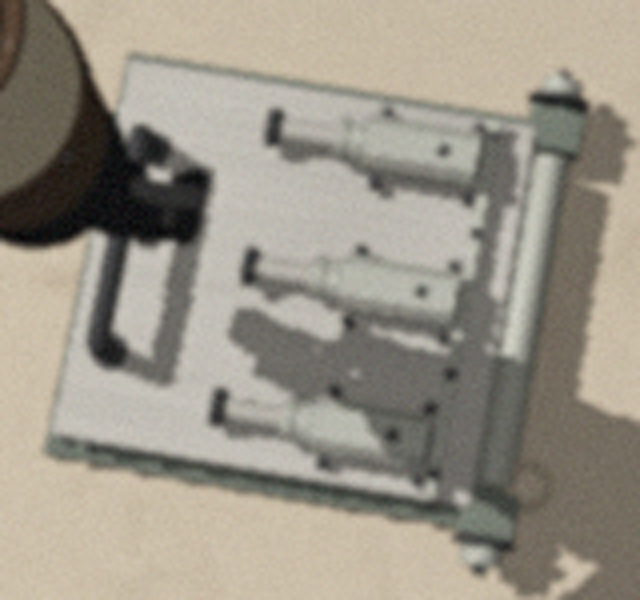

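>>> step_arm(series=[[0, 0.005, -0.03, 0, 0, 0], [0, 0.006, -0.06, 0, 0, 0], [0, 0.006, -0.09, 0, 0, 0], [0, 0.006, -0.115, 0, 0, 0], [0, 0.006, -0.13, 0, 0, 0], [0, 0.006, -0.13, 0, 0, 0]])

```text
clock: 3.22
position: [501.8, 81.9, 52.4]
ee_rot: [0.136, 0.991, -0.0, -0.001]
contact_force: [-1.1, 0.1, -1.2]
gripper_width: 51.1
```

>>> step_arm(jaw=-1, series=[[0, 0, 0, 0, 0, 0], [0, 0, 0, 0, 0, 0], [0, 0, 0, 0, 0, 0], [0, 0, 0, 0, 0, 0], [0, 0, 0, 0, 0, 0], [0, 0, 0, 0, 0, 0]])

```text
clock: 3.72
position: [502.5, 82.3, 53.6]
ee_rot: [0.136, 0.991, 0.0, 0.0]
contact_force: [0.3, 0.0, -0.2]
gripper_width: -0.3
```

```bash
python3 - <<'E'
from h import *
snap('wrist','w3')
s=arm.read_state();print({k:np.round(s[k],2) for k in s})
E
```

```text
{'clock': np.float64(3.77), 'joints': array([ 0.48,  0.34, -0.46,  0.  , -0.77, -2.32]), 'joint_vel': array([ 0.,  0., -0.,  0.,  0., -0.]), 'joint_efforts': array([ -0.  , -32.38,  14.11,   3.13,   0.  ,   0.  ]), 'position': array([502.48,  82.3 ,  53.51]), 'ee_rot': array([0.14, 0.99, 0.  , 0.  ]), 'contact_force': array([0.41, 0.32, 0.69]), 'wrist_torque': array([-0.02, -0.03, -0.05]), 'gripper_width': np.float64(-0.11)}
```

View pics/w3.png

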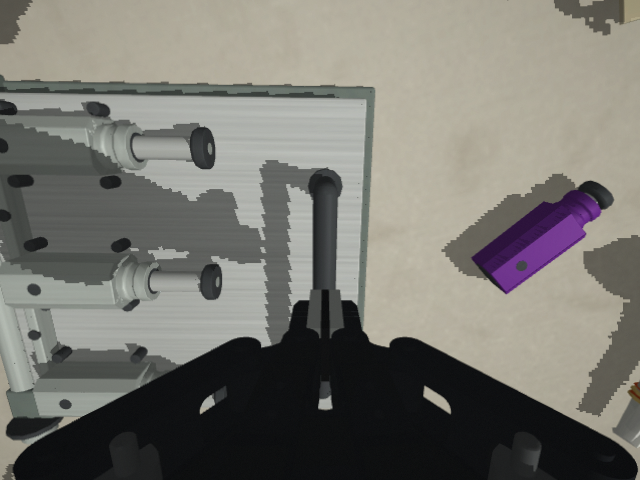

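```bash
python3 - <<'E'
from h import *
d=load('w3');print(d['K'][0,0],d['T'][:3,3])
for z in (53.5,60,72,90): print(z,proj(d,(502.5,82.3,z)))
for z in (35,45,53,72):
  a=onz(d,313,240,z);b=onz(d,337,240,z);print(z,np.linalg.norm(a-b), (a+b)/2)
a=d['im'][150:430,200:450,::-1];cv2.imwrite('pics/c4.png',cv2.resize(a,None,fx=3,fy=2.1*1,interpolation=cv2.INTER_CUBIC))
# leg baseline tops: triangulate bar near end across w1,w2,w3
w1=load('w1');w2=load('w2')
print(tri(w1,(335,171),d,(324,184)),tri(w1,(335,171),w2,(331,176)))
print(tri(w1,(257,146),d,(208,147)))
E
```

```text
336.85437567685386 [434.25115213 102.11201118 234.02257564]
53.5 [323.66244053 277.24281211]
60 [323.62138633 281.55098442]
72 [323.53790938 290.31030755]
90 [323.38984688 305.8445666 ]
35 14.688621721481555 [486.22774349  87.64987525  35.        ]
45 13.950583753960476 [483.61615075  88.37653331  45.        ]
53 13.360153379943615 [481.52687656  88.95785976  53.        ]
72 11.957881241653556 [476.56485035  90.33851008  72.        ]
(array([454.79533867,  96.33229303,  26.92336052]), np.float64(1.3328823676428612)) (array([460.67990234,  97.34943185, -59.7159964 ]), np.float64(1.435373793508892))
(array([416.32908109,  38.09484526,  33.95858569]), np.float64(1.0744421635978008))
```

View pics/c4.png

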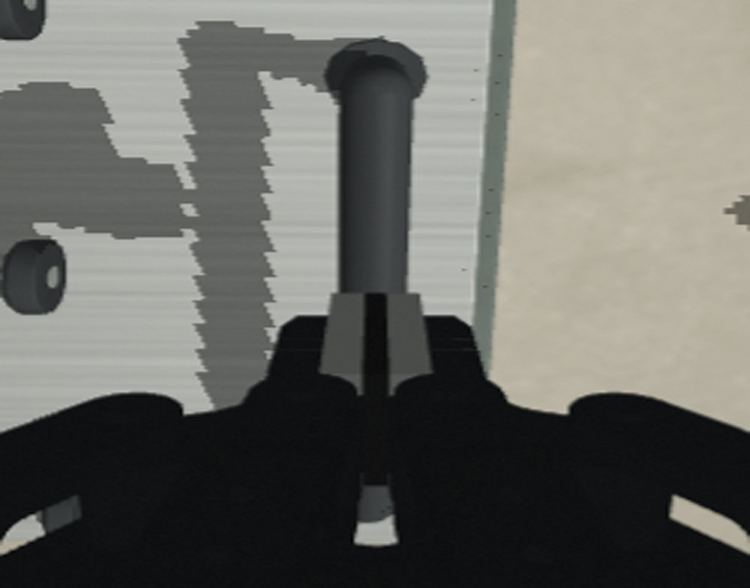

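```bash
python3 - <<'E'
from h import *
snap('scene','s3');snap('top','t3')
s=load('s3');t=load('t3')
for z in (53.5,72,90): print(z,proj(s,(502.5,82.3,z)),proj(t,(502.5,82.3,z)))
a=s['im'][215:355,190:360,::-1];cv2.imwrite('pics/c5.png',cv2.resize(a,None,fx=4,fy=4,interpolation=cv2.INTER_CUBIC))
a=t['im'][195:345,195:355,::-1];cv2.imwrite('pics/c6.png',cv2.resize(a,None,fx=4,fy=4,interpolation=cv2.INTER_CUBIC))
for P in [(534.2,-91.7,62),(461.2,-72,62),(389.4,-49.5,62),(559,-3.6,49),(487.2,15.9,49),(415.1,39.4,49)]: print(P,proj(load('w1'),P),proj(load('w3'),P))
E
```

```text
53.5 [267.71342766 292.77389748] [224.98146164 257.51564148]
72 [266.92815624 287.76661499] [223.40293714 255.96075882]
90 [266.14439874 282.7675522 ] [221.81867163 254.40000076]
(534.2, -91.7, 62) [155.99875245 318.08236361] [ 63.18780775 400.97272302]
(461.2, -72, 62) [142.46063518 236.30671521] [ 32.13256007 286.12018505]
(389.4, -49.5, 62) [130.53184083 141.64262804] [ -1.18562153 142.37337017]
(559, -3.6, 49) [260.96142088 311.42050892] [219.89796294 386.25228989]
(487.2, 15.9, 49) [255.8185856  234.12467632] [208.03469886 279.44287905]
(415.1, 39.4, 49) [254.38289672 143.20665339] [200.0606453  144.92074558]
```

View pics/c5.png

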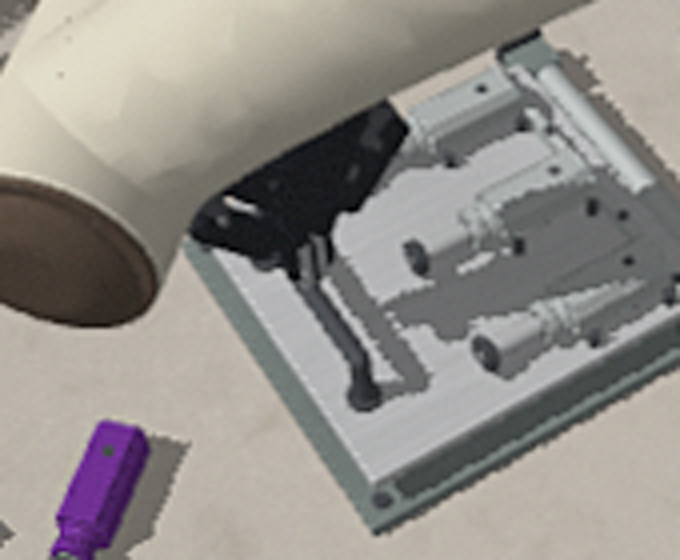

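View pics/c6.png

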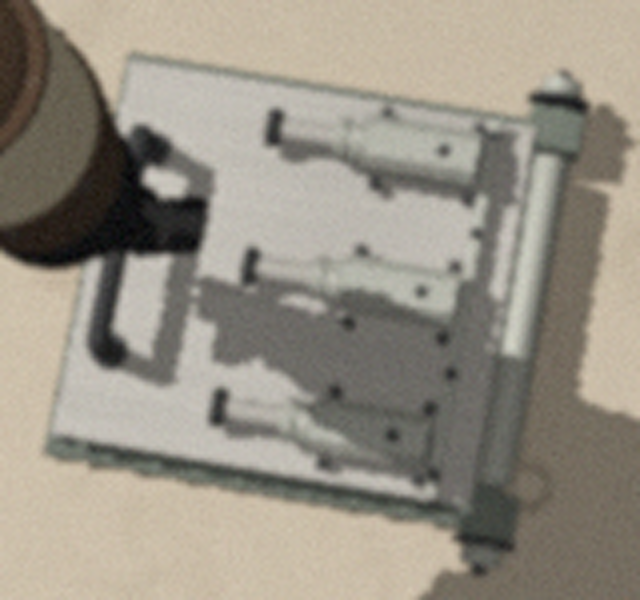

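>>> step_arm(jaw=0.1, series=[[0, 0, 0, 0, 0, 0], [0, 0, 0, 0, 0, 0], [0, 0, 0, 0, 0, 0], [0, 0, 0, 0, 0, 0], [0, 0, -0.01, 0, 0, 0], [0, 0, -0.02, 0, 0, 0], [0, 0, -0.025, 0, 0, 0], [0, 0, -0.025, 0, 0, 0]])

```text
clock: 4.53
position: [501.8, 82.0, 42.5]
ee_rot: [0.136, 0.991, -0.0, -0.001]
contact_force: [0.7, -0.2, 0.7]
gripper_width: 47.0
```

```bash
python3 - <<'E'
from h import *
snap('wrist','w4')
s=arm.read_state();print({k:np.round(s[k],2) for k in s})
d=load('w4');p=s['position']
dx=np.array([.2756,.9613,0]);dy=np.array([-.9613,.2756,0])
for a in (-24,24):
  for b in (-11,11):
    for z in (0,18.7,40): print(a,b,z,proj(d,p+a*dx+b*dy+[0,0,z]).round(1))
E
```

```text
{'clock': np.float64(4.58), 'joints': array([ 0.48,  0.36, -0.47, -0.  , -0.74, -2.32]), 'joint_vel': array([ 0.  , -0.01,  0.01,  0.  , -0.  ,  0.  ]), 'joint_efforts': array([ -0.  , -32.58,  13.6 ,   3.01,   0.  ,  -0.  ]), 'position': array([502.05,  82.08,  42.81]), 'ee_rot': array([ 0.14,  0.99, -0.  , -0.  ]), 'contact_force': array([-0.92, -0.27,  0.49]), 'wrist_torque': array([ 0.06, -0.02,  0.02]), 'gripper_width': np.float64(46.87)}
-24 -11 0 [282.6 295.3]
-24 -11 18.7 [278.3 310.1]
-24 -11 40 [272.1 331.1]
-24 11 0 [281.5 259.4]
-24 11 18.7 [276.9 270.9]
-24 11 40 [270.3 287.5]
24 -11 0 [365.2 295.9]
24 -11 18.7 [369.2 310.7]
24 -11 40 [374.9 331.8]
24 11 0 [366.7 259.9]
24 11 18.7 [371.  271.6]
24 11 40 [377.2 288.2]
```

View pics/w4.png

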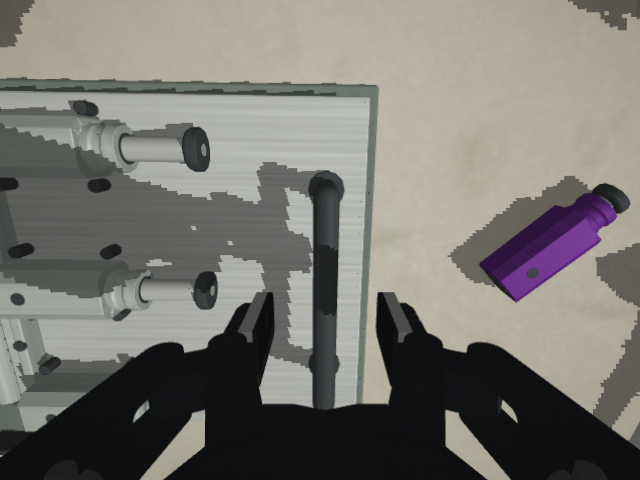

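>>> step_arm(series=[[0, 0, -0.005, 0, 0, 0], [0, 0, -0.01, 0, 0, 0], [0, 0, -0.015, 0, 0, 0], [0, 0, -0.018, 0, 0, 0], [0, 0, -0.02, 0, 0, 0], [0, 0, -0.02, 0, 0, 0]])

```text
clock: 5.08
position: [502.2, 82.2, 35.1]
ee_rot: [0.136, 0.991, -0.0, -0.0]
contact_force: [0.4, 0.7, -0.8]
gripper_width: 46.8
```

```bash
python3 - <<'E'
from h import *
snap('scene','s4')
s=arm.read_state();print({k:np.round(s[k],2) for k in ('position','contact_force','wrist_torque')})
a=load('s4')['im'][215:355,190:360,::-1];cv2.imwrite('pics/c7.png',cv2.resize(a,None,fx=4,fy=4,interpolation=cv2.INTER_CUBIC))
p=s['position'];d=load('s4');dx=np.array([.2756,.9613,0])
for a in(-24,24):
  for z in (0,20,40): print(a,z,(proj(d,p+a*dx+[0,0,z])-[190,215])*4)
E
```

```text
{'position': array([502.35,  82.21,  35.24]), 'contact_force': array([-0.85, -0.  , -1.03]), 'wrist_torque': array([ 0.  , -0.06, -0.03])}
-24 0 [352.27935383 310.40131682]
-24 20 [349.52175464 289.15718531]
-24 40 [346.6875955  267.31666399]
24 0 [275.50822392 350.7370095 ]
24 20 [271.62770295 329.72604773]
24 40 [267.63767655 308.11543093]
```

View pics/c7.png

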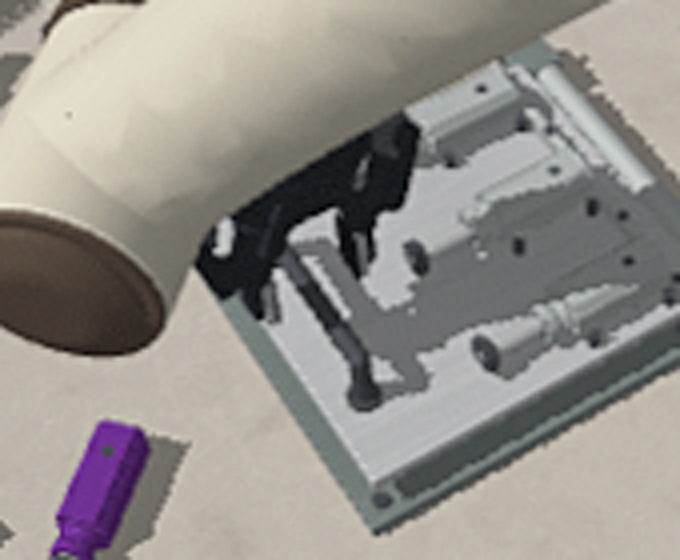

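>>> step_arm(series=[[0, 0, -0.005, 0, 0, 0], [0, 0, -0.01, 0, 0, 0], [0, 0, -0.015, 0, 0, 0], [0, 0, -0.02, 0, 0, 0], [0, 0, -0.025, 0, 0, 0], [0, 0, -0.028, 0, 0, 0], [0, 0, -0.028, 0, 0, 0]])

```text
clock: 5.72
position: [502.1, 82.2, 23.7]
ee_rot: [0.136, 0.991, -0.0, -0.0]
contact_force: [-0.6, -0.3, 0.3]
gripper_width: 46.7
```

>>> step_arm(jaw=-1, series=[[0, 0, 0, 0, 0, 0], [0, 0, 0, 0, 0, 0], [0, 0, 0, 0, 0, 0], [0, 0, 0, 0, 0, 0], [0, 0, 0, 0, 0, 0], [0, 0, 0, 0, 0, 0]])

```text
clock: 6.22
position: [502.3, 81.8, 24.4]
ee_rot: [0.136, 0.991, -0.0, -0.0]
contact_force: [-0.4, -2.8, 4.4]
gripper_width: 9.5
```

```bash
python3 - <<'E'
from h import *
snap('wrist','w5');snap('scene','s5')
s=arm.read_state();print({k:np.round(s[k],2) for k in ('joints','position','contact_force','wrist_torque','gripper_width')})
a=load('s5')['im'][215:355,190:360,::-1];b=load('w5')['im'][200:480,160:500,::-1]
cv2.imwrite('pics/c8.png',np.hstack([cv2.resize(a,(400,329),interpolation=cv2.INTER_CUBIC),cv2.resize(b,(400,329),interpolation=cv2.INTER_CUBIC)]))
E
```

```text
{'joints': array([ 0.48,  0.39, -0.49,  0.  , -0.7 , -2.32]), 'position': array([502.26,  81.84,  24.36]), 'contact_force': array([-0.58, -2.82,  3.32]), 'wrist_torque': array([-1.07,  0.1 , -0.17]), 'gripper_width': np.float64(9.74)}
```

View pics/c8.png

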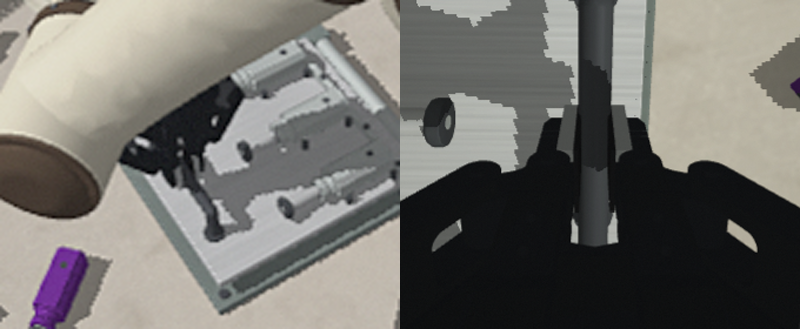

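>>> step_arm(jaw=-0.2, series=[[0, 0, 0, 0, 0, 0], [0, 0, 0, 0, 0, 0], [0, 0, 0, 0, 0, 0], [0, 0, -0.008, 0, 0, 0], [0, 0, -0.016, 0, 0, 0], [0, 0, -0.024, 0, 0, 0], [0, 0, -0.032, 0, 0, 0], [0, 0, -0.038, 0, 0, 0], [0, 0, -0.04, 0, 0, 0], [0, 0, -0.04, 0, 0, 0]])

```text
clock: 7.15
position: [502.2, 82.1, 7.7]
ee_rot: [0.136, 0.991, -0.0, -0.0]
contact_force: [-0.7, 0.6, 0.5]
gripper_width: 34.2
```

>>> step_arm(jaw=-1, series=[[0, 0, 0, 0, 0, 0], [0, 0, 0, 0, 0, 0], [0, 0, 0, 0, 0, 0], [0, 0, 0, 0, 0, 0], [0, 0, 0, 0, 0, 0]])

```text
clock: 7.57
position: [502.3, 81.8, 8.3]
ee_rot: [0.136, 0.991, -0.0, -0.0]
contact_force: [0.3, -3.5, 1.4]
gripper_width: 10.1
```

```bash
python3 - <<'E'
from h import *
snap('wrist','w6')
s=arm.read_state();print({k:np.round(s[k],2) for k in ('joints','position','contact_force','wrist_torque','gripper_width')})
cv2.imwrite('pics/c9.png',load('w6')['im'][:,:,::-1])
E
```

```text
{'joints': array([ 0.48,  0.41, -0.5 ,  0.  , -0.66, -2.32]), 'position': array([502.29,  81.82,   8.31]), 'contact_force': array([ 0.6 , -3.45,  2.31]), 'wrist_torque': array([-1.1 , -0.1 , -0.17]), 'gripper_width': np.float64(10.24)}
```

View pics/c9.png

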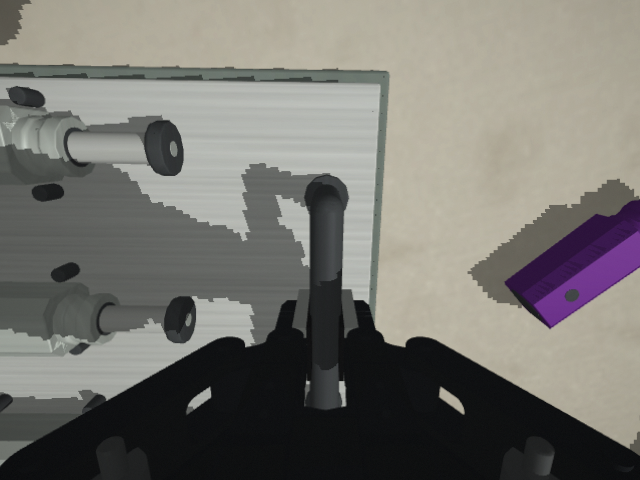

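```bash
cat > arc.py <<'E'
import numpy as np
d=np.array([.2756,.9613,0]);z=np.array([0,0,1.]);ax=np.cross(d,z)
def pose(th,L=63.7):
    ph=th/2;c,s=np.cos(th),np.sin(th)
    return np.r_[(d*(210*c-42*s-210)+z*(210*s+42*c-42)+L*(d*np.sin(ph)+z*(1-np.cos(ph))))/400, ax*ph/(np.pi/2)]
def tab(ths,t0):
    for t in ths: print(np.round(t,3),(pose(t)-pose(t0)).round(3).tolist())
if __name__=='__main__':
    A=0.705*(1-np.cos(np.pi*np.arange(0,37)/36))/2
    for k in range(3): tab(A[12*k+1:12*k+13],A[12*k]);print()
E
python3 arc.py
```

```text
0.001 [-0.0, -0.0, 0.001, 0.0, -0.0, 0.0]
0.005 [-0.0, -0.0, 0.003, 0.002, -0.0, 0.0]
0.012 [-0.0, -0.0, 0.006, 0.004, -0.001, 0.0]
0.021 [-0.0, -0.001, 0.011, 0.007, -0.002, 0.0]
0.033 [-0.0, -0.001, 0.017, 0.01, -0.003, 0.0]
0.047 [-0.0, -0.002, 0.025, 0.014, -0.004, 0.0]
0.064 [-0.001, -0.003, 0.033, 0.02, -0.006, 0.0]
0.082 [-0.001, -0.004, 0.043, 0.025, -0.007, 0.0]
0.103 [-0.001, -0.005, 0.054, 0.032, -0.009, 0.0]
0.126 [-0.002, -0.007, 0.065, 0.039, -0.011, 0.0]
0.15 [-0.003, -0.009, 0.078, 0.046, -0.013, 0.0]
0.176 [-0.003, -0.012, 0.091, 0.054, -0.015, 0.0]

0.204 [-0.001, -0.003, 0.014, 0.008, -0.002, 0.0]
0.232 [-0.002, -0.007, 0.028, 0.017, -0.005, 0.0]
0.261 [-0.003, -0.011, 0.042, 0.026, -0.007, 0.0]
0.291 [-0.005, -0.016, 0.057, 0.035, -0.01, 0.0]
0.322 [-0.006, -0.021, 0.072, 0.045, -0.013, 0.0]
0.352 [-0.008, -0.027, 0.086, 0.054, -0.015, 0.0]
0.383 [-0.01, -0.033, 0.101, 0.063, -0.018, 0.0]
0.414 [-0.011, -0.04, 0.115, 0.073, -0.021, 0.0]
0.444 [-0.013, -0.046, 0.128, 0.082, -0.023, 0.0]
0.473 [-0.015, -0.053, 0.141, 0.091, -0.026, 0.0]
0.501 [-0.017, -0.061, 0.153, 0.1, -0.029, 0.0]
0.529 [-0.019, -0.068, 0.165, 0.108, -0.031, 0.0]

0.555 [-0.002, -0.007, 0.011, 0.008, -0.002, 0.0]
0.579 [-0.004, -0.014, 0.021, 0.015, -0.004, 0.0]
0.602 [-0.006, -0.021, 0.03, 0.022, -0.006, 0.0]
0.623 [-0.008, -0.027, 0.038, 0.029, -0.008, 0.0]
0.641 [-0.009, -0.033, 0.045, 0.034, -0.01, 0.0]
0.658 [-0.011, -0.038, 0.052, 0.039, -0.011, 0.0]
0.672 [-0.012, -0.042, 0.057, 0.044, -0.013, 0.0]
0.684 [-0.013, -0.046, 0.061, 0.047, -0.014, 0.0]
0.693 [-0.014, -0.049, 0.065, 0.05, -0.014, 0.0]
0.7 [-0.015, -0.051, 0.067, 0.052, -0.015, 0.0]
0.704 [-0.015, -0.053, 0.068, 0.054, -0.015, 0.0]
0.705 [-0.015, -0.053, 0.069, 0.054, -0.015, 0.0]
```

>>> step_arm(series=[[0, 0, 0.001, 0, 0, 0], [0, 0, 0.003, 0.002, 0, 0], [0, 0, 0.006, 0.004, -0.001, 0], [0, -0.001, 0.011, 0.007, -0.002, 0], [0, -0.001, 0.017, 0.01, -0.003, 0], [0, -0.002, 0.025, 0.014, -0.004, 0], [-0.001, -0.003, 0.033, 0.02, -0.006, 0], [-0.001, -0.004, 0.043, 0.025, -0.007, 0], [-0.001, -0.005, 0.054, 0.032, -0.009, 0], [-0.002, -0.007, 0.065, 0.039, -0.011, 0], [-0.003, -0.009, 0.078, 0.046, -0.013, 0], [-0.003, -0.012, 0.091, 0.054, -0.015, 0]])

```text
clock: 8.62
position: [501.0, 78.1, 42.3]
ee_rot: [0.136, 0.99, 0.044, 0.006]
contact_force: [5.0, 0.3, -14.6]
gripper_width: 10.4
```

```bash
python3 - <<'E'
from h import *
snap('wrist','w7')
s=arm.read_state();print({k:np.round(s[k],2) for k in ('joints','position','contact_force','wrist_torque','gripper_width')})
E
```

```text
{'joints': array([ 0.42,  0.34, -0.46, -0.11, -0.71, -2.19]), 'position': array([500.86,  77.87,  43.31]), 'contact_force': array([  2.92,   0.54, -11.47]), 'wrist_torque': array([-0.03, -0.67, -0.27]), 'gripper_width': np.float64(10.08)}
```

View pics/w7.png

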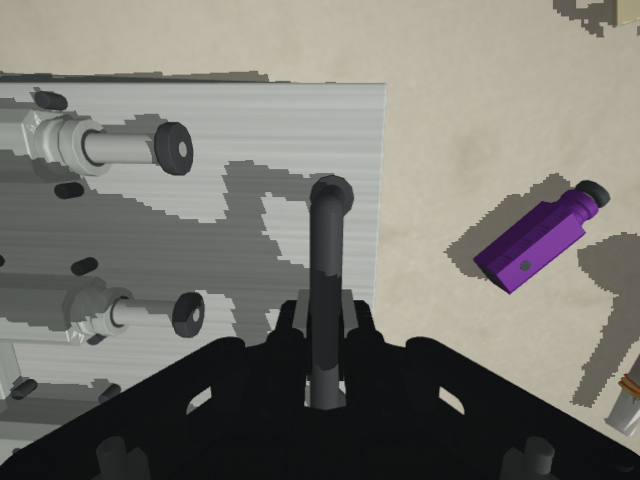

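The plate is lifting with the handle still gripped; the bar is at col 326 between the pads, and the force is 11–15 N as expected. I'll continue the arc.

>>> step_arm(series=[[-0.001, -0.003, 0.014, 0.008, -0.002, 0], [-0.002, -0.007, 0.028, 0.017, -0.005, 0], [-0.003, -0.011, 0.042, 0.026, -0.007, 0], [-0.005, -0.016, 0.057, 0.035, -0.01, 0], [-0.006, -0.021, 0.072, 0.045, -0.013, 0], [-0.008, -0.027, 0.086, 0.054, -0.015, 0], [-0.01, -0.033, 0.101, 0.063, -0.018, 0], [-0.011, -0.04, 0.115, 0.073, -0.021, 0], [-0.013, -0.046, 0.128, 0.082, -0.023, 0], [-0.015, -0.053, 0.141, 0.091, -0.026, 0], [-0.017, -0.061, 0.153, 0.1, -0.029, 0], [-0.019, -0.068, 0.165, 0.108, -0.031, 0]])

```text
clock: 9.67
position: [493.3, 52.1, 109.5]
ee_rot: [0.135, 0.982, 0.132, 0.018]
contact_force: [4.5, 6.0, -13.2]
gripper_width: 10.2
```

>>> step_arm(series=[[-0.002, -0.007, 0.011, 0.008, -0.002, 0], [-0.004, -0.014, 0.021, 0.015, -0.004, 0], [-0.006, -0.021, 0.03, 0.022, -0.006, 0], [-0.008, -0.027, 0.038, 0.029, -0.008, 0], [-0.009, -0.033, 0.045, 0.034, -0.01, 0], [-0.011, -0.038, 0.052, 0.039, -0.011, 0], [-0.012, -0.042, 0.057, 0.044, -0.013, 0], [-0.013, -0.046, 0.061, 0.047, -0.014, 0], [-0.014, -0.049, 0.065, 0.05, -0.014, 0], [-0.015, -0.051, 0.067, 0.052, -0.015, 0], [-0.015, -0.053, 0.069, 0.054, -0.015, 0], [-0.015, -0.053, 0.069, 0.054, -0.015, 0]])

```text
clock: 10.67
position: [487.2, 31.7, 137.3]
ee_rot: [0.134, 0.975, 0.176, 0.024]
contact_force: [2.6, 7.6, -8.3]
gripper_width: 10.1
```

```bash
python3 - <<'E'
from h import *
snap('wrist','w8');snap('scene','s8');snap('top','t8')
s=arm.read_state();print({k:np.round(s[k],2) for k in ('clock','joints','position','contact_force','wrist_torque','gripper_width')})
E
```

```text
{'clock': np.float64(10.82), 'joints': array([ 0.15,  0.19, -0.33, -0.4 , -0.94, -1.77]), 'position': array([487.21,  31.66, 137.35]), 'contact_force': array([ 2.94,  7.46, -8.63]), 'wrist_torque': array([ 0.72, -0.35, -0.22]), 'gripper_width': np.float64(10.14)}
```

View pics/w8.png

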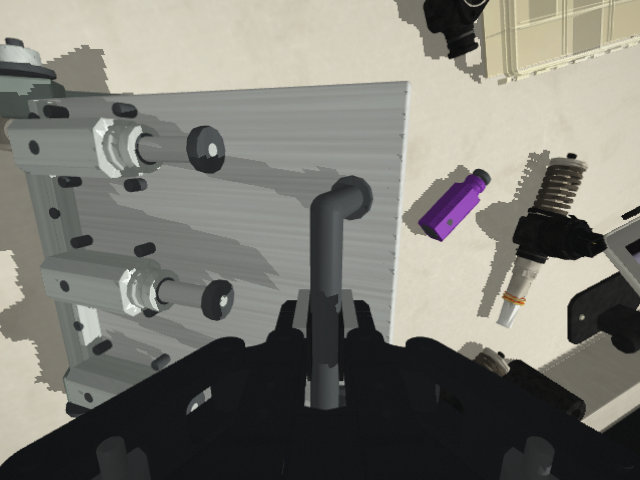

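View pics/s8.png

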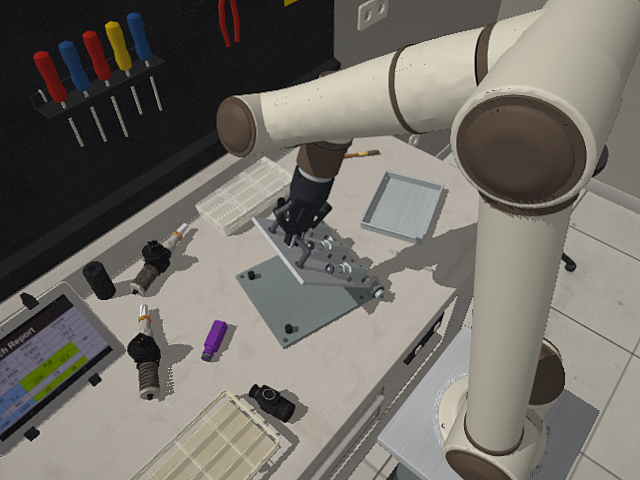

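```bash
python3 -c "
from arc import *
tab([.715,.725,.735,.745,.755],.705)"
```

```text
0.715 [-0.001, -0.003, 0.004, 0.003, -0.001, 0.0]
0.725 [-0.002, -0.007, 0.007, 0.006, -0.002, 0.0]
0.735 [-0.003, -0.01, 0.011, 0.009, -0.003, 0.0]
0.745 [-0.004, -0.014, 0.014, 0.012, -0.004, 0.0]
0.755 [-0.005, -0.017, 0.017, 0.015, -0.004, 0.0]
```

>>> step_arm(series=[[-0.001, -0.003, 0.004, 0.003, -0.001, 0], [-0.002, -0.007, 0.007, 0.006, -0.002, 0], [-0.002, -0.007, 0.007, 0.006, -0.002, 0]])

```text
clock: 11.07
position: [486.7, 29.7, 139.8]
ee_rot: [0.134, 0.974, 0.181, 0.025]
contact_force: [5.4, 12.0, -10.4]
gripper_width: 10.1
```

>>> step_arm(series=[[-0.001, -0.003, 0.004, 0.003, -0.001, 0], [-0.002, -0.007, 0.007, 0.006, -0.002, 0], [-0.002, -0.007, 0.007, 0.006, -0.002, 0], [-0.002, -0.007, 0.007, 0.006, -0.002, 0]])

```text
clock: 11.4
position: [486.8, 30.3, 140.3]
ee_rot: [0.135, 0.972, 0.188, 0.025]
contact_force: [13.4, 22.5, -26.3]
gripper_width: 10.0
```

>>> step_arm(series=[[0.001, 0.004, -0.004, -0.004, 0.001, 0], [0.002, 0.008, -0.008, -0.007, 0.002, 0], [0.002, 0.008, -0.008, -0.007, 0.002, 0]])

```text
clock: 11.65
position: [486.6, 29.6, 139.6]
ee_rot: [0.133, 0.974, 0.179, 0.024]
contact_force: [4.1, 8.2, -9.3]
gripper_width: 9.8
```

>>> step_arm(jaw=-0.1, series=[[0, 0, 0, 0, 0, 0], [0, 0, 0, 0, 0, 0], [0, 0, 0, 0, 0, 0], [0, 0, 0, 0, 0, 0], [0, -0.01, 0.02, 0, 0, 0], [-0.01, -0.02, 0.06, 0, 0, 0], [-0.01, -0.04, 0.11, 0, 0, 0], [-0.02, -0.06, 0.17, 0, 0, 0], [-0.02, -0.08, 0.22, 0, 0, 0], [-0.03, -0.1, 0.27, 0, 0, 0], [-0.03, -0.11, 0.29, 0, 0, 0], [-0.03, -0.11, 0.29, 0, 0, 0]])

```text
clock: 12.65
position: [476.0, -18.5, 259.3]
ee_rot: [0.133, 0.975, 0.178, 0.028]
contact_force: [-0.1, 1.0, -0.2]
gripper_width: 38.4
```

```bash
python3 - <<'E'
from h import *
snap('wrist','w9');snap('scene','s9');snap('top','t9')
s=arm.read_state();print({k:np.round(s[k],3) for k in ('clock','joints','position','ee_rot','contact_force','gripper_width')})
E
```

```text
{'clock': np.float64(12.8), 'joints': array([ 0.041,  0.071, -0.167, -0.363, -1.238, -1.781]), 'position': array([474.051, -17.152, 255.303]), 'ee_rot': array([0.134, 0.975, 0.178, 0.024]), 'contact_force': array([ 0.211,  0.189, -0.005]), 'gripper_width': np.float64(38.478)}
```

View pics/w9.png

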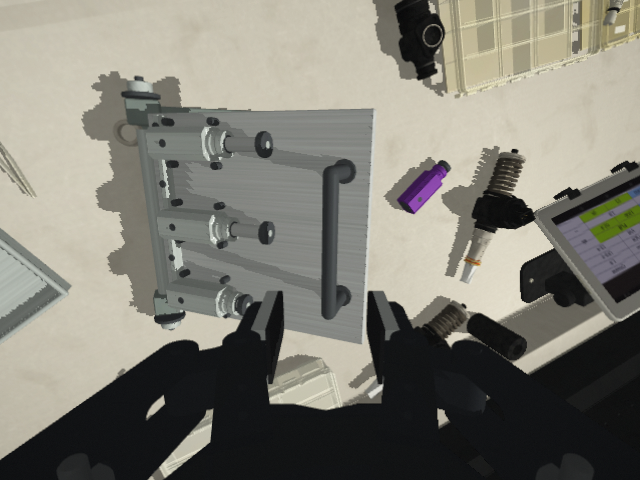

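View pics/t9.png

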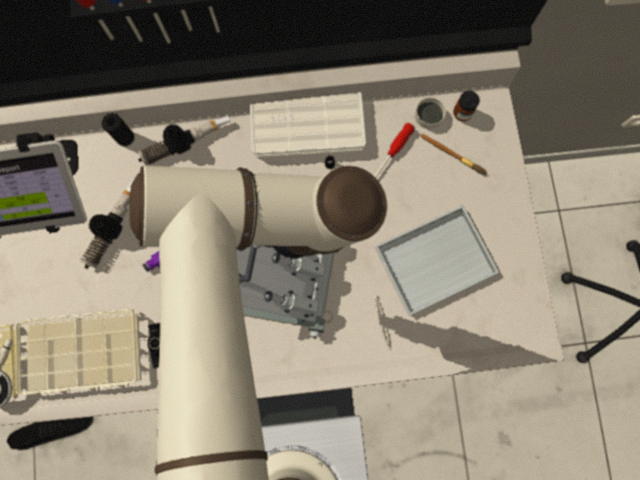

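```bash
python3 - <<'E'
from h import *
a=load('w9')['im'][110:330,110:310,::-1];cv2.imwrite('pics/c10.png',cv2.resize(a,None,fx=3.5,fy=2.7,interpolation=cv2.INTER_CUBIC))
d=np.array([.2756,.9613,0]);z=np.array([0,0,1.]);y=np.array([-.9613,.2756,0])
th=.70;px=d*np.cos(th)+z*np.sin(th);pz=-d*np.sin(th)+z*np.cos(th)
H=np.array([502,80.5,72])-210*d-42*z
w=load('w9')
for yy in(75,0,-75):
  for n,x,zz in[('top hinge-end',34,34),('shoulder top',94,34),('head face home',120,20),('head face out26',146,20)]:
    q=proj(w,H+px*x+y*yy+pz*zz);print(yy,n,((q-[110,110])*[3.5,2.7]).round(0))
print('bar',proj(w,H+px*210+pz*42))
E
```

```text
75 top hinge-end [113.  77.]
75 shoulder top [310.  77.]
75 head face home [439.  78.]
75 head face out26 [534.  78.]
0 top hinge-end [155. 301.]
0 shoulder top [340. 316.]
0 head face home [459. 313.]
0 head face out26 [548. 320.]
-75 top hinge-end [190. 498.]
-75 shoulder top [365. 523.]
-75 head face home [476. 517.]
-75 head face out26 [560. 529.]
bar [327.19341549 241.80378318]
```

View pics/c10.png

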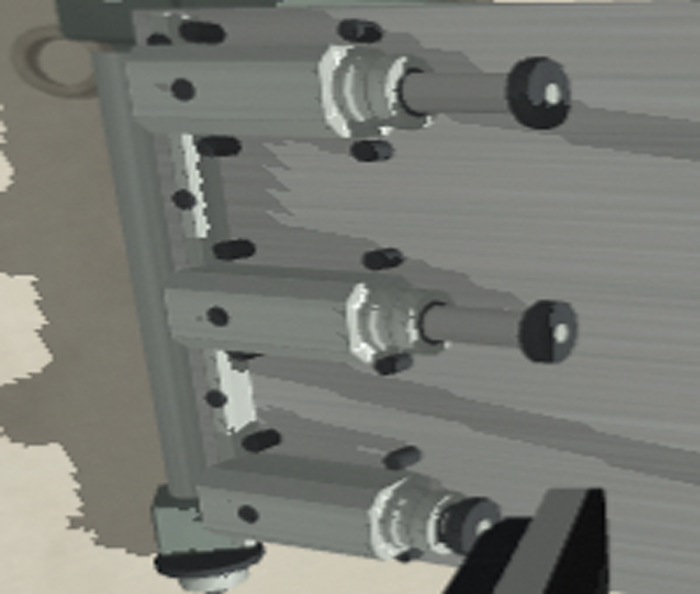

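```bash
cat > tip.py <<'E'
from h import *
from scipy.spatial.transform import Rotation as R
from scipy.optimize import least_squares
def solve(n,pos,q,wd,l,r):
    d=load(n);M=R.from_quat(q).as_matrix();pos=np.array(pos)
    f=lambda p:np.r_[proj(d,pos+M@[p[1],wd/2,-p[0]])-(l if S>0 else r),proj(d,pos+M@[p[1],-wd/2,-p[0]])-(r if S>0 else l)]
    for S in(1,-1):
        f=lambda p:np.r_[proj(d,pos+M@np.array([p[1],wd/2+p[2],-p[0]]))-(l if S>0 else r),proj(d,pos+M@np.array([p[1],-wd/2+p[2],-p[0]]))-(r if S>0 else l)]
        s=least_squares(f,[20,0,0]);print(n,S,s.x.round(1),s.cost.round(2))
if __name__=='__main__':
    solve('w9',[474.05,-17.15,255.3],[.134,.975,.178,.024],38.5,(283,292),(368,292))
    solve('w4',[502.05,82.08,42.81],[.136,.991,0,0],46.9,(273,293),(377,293))
    solve('w1',[502.13,72.95,153.76],[.136,.991,0,0],51.4,(269,293),(383,293))
E
python3 tip.py; python3 - <<'E'
from h import *
a=load('w9')['im'][270:420,240:410,::-1];cv2.imwrite('pics/c11.png',cv2.resize(a,None,fx=4,fy=4,interpolation=cv2.INTER_CUBIC))
E
```

```text
w9 1 [-7308909.7 -3320757.4    24033.7] 1806.32
w9 -1 [43.4  6.6  1.5] 0.0
w4 1 [-9614332.2 -4286275.2   -10971.9] 2704.08
w4 -1 [40.1  8.5  0.6] 0.0
w1 1 [-9719514.9 -4351964.9    34484.1] 3249.09
w1 -1 [40.4  8.3  1.8] 0.0
```

View pics/c11.png

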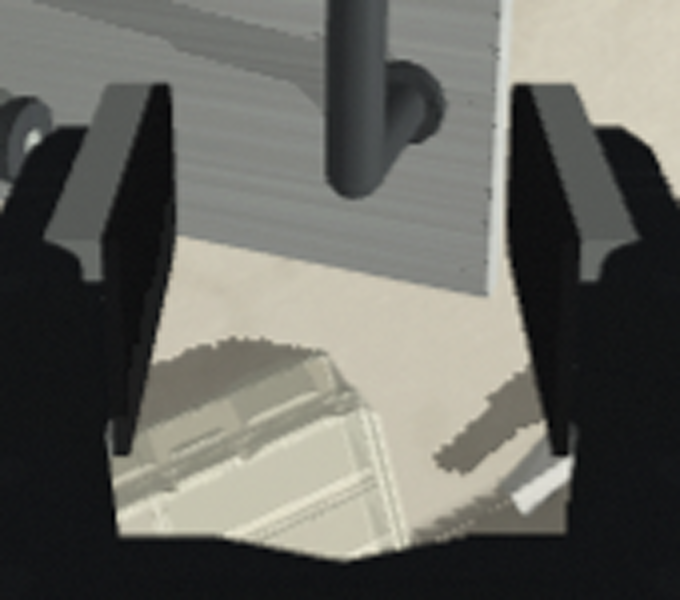

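```bash
cat > tgt.py <<'E'
from h import *
from scipy.spatial.transform import Rotation as R
d=np.array([.2756,.9613,0]);z=np.array([0,0,1.]);y=np.array([-.9613,.2756,0])
th=.70;px=d*np.cos(th)+z*np.sin(th);pz=-d*np.sin(th)+z*np.cos(th)
H=np.array([502,80.5,72])-210*d-42*z
def P(a,b,c): return H+px*a+y*b+pz*c
def Rt(s): # tool z=-pz, tool y = s*y
    ty=s*y;tz=-pz;tx=np.cross(ty,tz);return R.from_matrix(np.array([tx,ty,tz]).T)
def delta(pos,q,tp,tR):
    return np.r_[(tp-pos)/400,(tR*R.from_quat(q).inv()).as_rotvec()/(np.pi/2)]
E
python3 - <<'E'
from tgt import *
s=arm.read_state();pos=s['position'];q=s['ee_rot']
for S in(1,-1):
    tp=P(68,71.5,12+90)-pz*39
    print(S,tp.round(1),delta(pos,q,tp,Rt(S)).round(3),Rt(S).as_quat().round(3))
print(pz,y,px)
E
```

```text
1 [378.5 -90.7 122. ] [-0.239 -0.184 -0.333  0.025 -0.535  0.862] [-0.565  0.75   0.206  0.274]
-1 [378.5 -90.7 122. ] [-0.239 -0.184 -0.333  0.301  0.443 -0.87 ] [ 0.75   0.565  0.274 -0.206]
[-0.17754639 -0.61928646  0.76484219] [-0.9613  0.2756  0.    ] [0.21079051 0.73524279 0.64421769]
```

>>> step_arm(jaw=0.3, series=[[-0.01, -0.01, 0, 0, -0.02, 0.03], [-0.02, -0.02, 0, 0, -0.05, 0.08], [-0.04, -0.03, -0.01, 0.01, -0.09, 0.14], [-0.06, -0.05, -0.02, 0.01, -0.13, 0.21], [-0.08, -0.06, -0.02, 0.01, -0.17, 0.28], [-0.1, -0.08, -0.03, 0.01, -0.22, 0.35], [-0.12, -0.09, -0.04, 0.01, -0.26, 0.42], [-0.14, -0.11, -0.05, 0.01, -0.3, 0.48], [-0.16, -0.12, -0.06, 0.02, -0.34, 0.55], [-0.18, -0.14, -0.07, 0.02, -0.39, 0.62], [-0.2, -0.15, -0.08, 0.02, -0.43, 0.69], [-0.21, -0.16, -0.08, 0.02, -0.45, 0.73]])

```text
clock: 13.8
position: [388.9, -81.0, 222.2]
ee_rot: [-0.472, 0.821, 0.212, 0.242]
contact_force: [0.7, -0.1, 0.0]
gripper_width: 55.6
```

```bash
python3 - <<'E'
from tgt import *
s=arm.read_state();pos=s['position'];q=s['ee_rot'];print(s['clock'],pos,s['joints'].round(2),s['contact_force'])
tp=P(68,71.5,12+90)-pz*39
print(delta(pos,q,tp,Rt(1)).round(3))
E
```

```text
13.8 [388.86431201 -80.96750131 222.19124427] [-0.41  0.07 -0.27 -0.67 -1.35  0.07] [ 0.69870263 -0.07640485  0.03567555]
[-0.026 -0.024 -0.25   0.003 -0.084  0.13 ]
```

>>> step_arm(series=[[0, 0, -0.03, 0, -0.02, 0.03], [-0.01, -0.01, -0.07, 0, -0.04, 0.06], [-0.01, -0.01, -0.11, 0, -0.06, 0.1], [-0.02, -0.02, -0.15, 0, -0.08, 0.13], [-0.025, -0.025, -0.19, 0, -0.084, 0.13], [-0.026, -0.024, -0.22, 0.003, -0.084, 0.13], [-0.026, -0.024, -0.24, 0.003, -0.084, 0.13], [-0.026, -0.024, -0.25, 0.003, -0.084, 0.13], [-0.026, -0.024, -0.25, 0.003, -0.084, 0.13]])

```text
clock: 14.55
position: [379.8, -90.4, 123.4]
ee_rot: [-0.564, 0.751, 0.206, 0.274]
contact_force: [0.1, 0.6, -1.0]
gripper_width: 55.3
```

```bash
python3 - <<'E'
from tgt import *
snap('wrist','w10')
s=arm.read_state();pos=s['position'];q=s['ee_rot'];print(s['clock'],pos,s['joints'].round(2),s['contact_force'],s['gripper_width'])
tp=P(68,71.5,12+90)-pz*39
print(delta(pos,q,tp,Rt(1)).round(3))
w=load('w10')
for n,p in [('tip',pos+pz*40),('elem base',P(68,71.5,6)),('hingeend',P(38,71.5,34)),('should',P(98,71.5,34))]: print(n,proj(w,p).round(0))
E
```

```text
14.6 [380.27711762 -90.72656761 124.18045931] [-0.48  0.24 -0.36 -0.73 -1.23  0.54] [ 0.25379468 -0.12832258  0.43915694] 55.41103379620809
[-0.004  0.    -0.005  0.001  0.001  0.002]
tip [324. 311.]
elem base [327. 247.]
hingeend [327. 214.]
should [327. 301.]
```

View pics/w10.png

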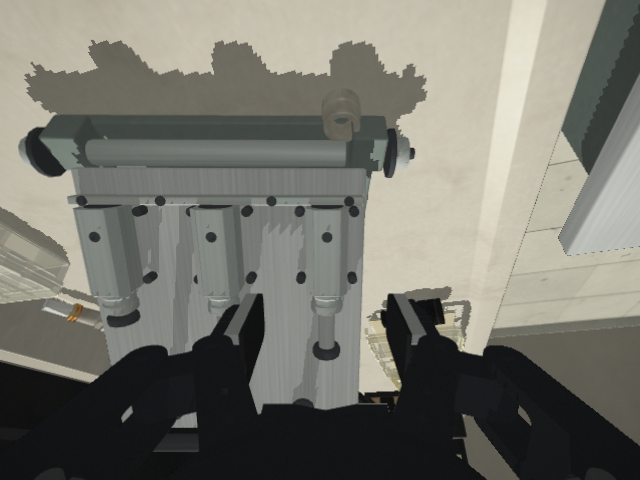

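>>> step_arm(series=[[0.002, 0.01, -0.014, 0, 0, 0], [0.007, 0.026, -0.034, 0, 0, 0], [0.012, 0.045, -0.06, 0, 0, 0], [0.018, 0.067, -0.09, 0, 0, 0], [0.024, 0.089, -0.12, 0, 0, 0], [0.029, 0.108, -0.145, 0, 0, 0], [0.03, 0.112, -0.152, 0, 0, 0], [0.03, 0.112, -0.152, 0, 0, 0]])

```text
clock: 15.27
position: [391.9, -45.3, 63.2]
ee_rot: [-0.565, 0.751, 0.205, 0.274]
contact_force: [-0.4, 0.1, 1.2]
gripper_width: 55.7
```

```bash
python3 - <<'E'
from tgt import *
snap('wrist','w11');snap('scene','s11')
s=arm.read_state();pos=s['position'];q=s['ee_rot'];print(s['clock'],pos,s['joints'].round(2),s['contact_force'],s['gripper_width'])
print(delta(pos,q,P(65,71.5,12)-pz*39,Rt(1)).round(4))
a=load('s11')['im'][195:335,270:440,::-1];b=load('w11')['im'][120:480,100:540,::-1]
cv2.imwrite('pics/c12.png',np.hstack([cv2.resize(a,(390,320),interpolation=cv2.INTER_CUBIC),cv2.resize(b,(390,320),interpolation=cv2.INTER_AREA)]))
E
```

```text
15.3667 [392.59830672 -46.2883134   63.98129488] [-0.39  0.32 -0.44 -0.82 -1.07  0.61] [-0.54946632 -0.13240794  0.31154994] 55.39710321985297
[ 0.0032  0.0228 -0.0319  0.0019  0.0021  0.0019]
```

View pics/c12.png

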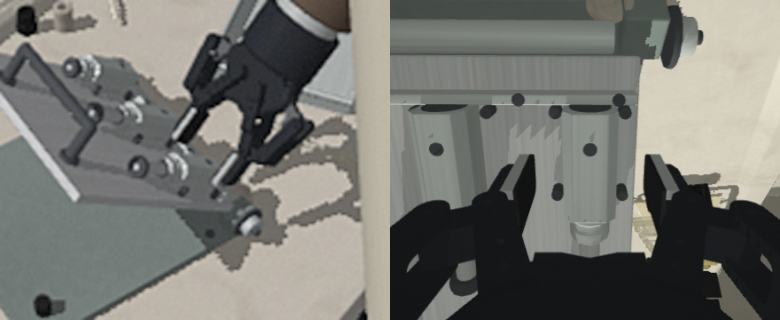

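>>> step_arm(series=[[0.001, 0.006, -0.008, 0, 0, 0], [0.002, 0.012, -0.016, 0, 0, 0], [0.003, 0.018, -0.024, 0, 0, 0], [0.003, 0.022, -0.03, 0, 0, 0], [0.003, 0.023, -0.032, 0, 0, 0], [0.003, 0.023, -0.032, 0, 0, 0]])

```text
clock: 15.87
position: [393.4, -36.8, 50.7]
ee_rot: [-0.565, 0.751, 0.204, 0.274]
contact_force: [0.4, 1.4, -0.3]
gripper_width: 55.7
```

```bash
python3 - <<'E'
from tgt import *
snap('wrist','w12')
s=arm.read_state();pos=s['position'];q=s['ee_rot'];print(s['clock'],pos,s['contact_force'],s['wrist_torque'],s['gripper_width'])
print(delta(pos,q,P(65,71.5,12)-pz*39,Rt(1)).round(4))
E
```

```text
15.9167 [393.48040836 -36.94602802  50.79382956] [-0.32064708  0.18407762  0.36585268] [-1.2154408   0.38423649 -0.00644862] 55.374309886768295
[ 0.001  -0.0005  0.0011  0.0015  0.0015  0.0022]
```

View pics/w12.png

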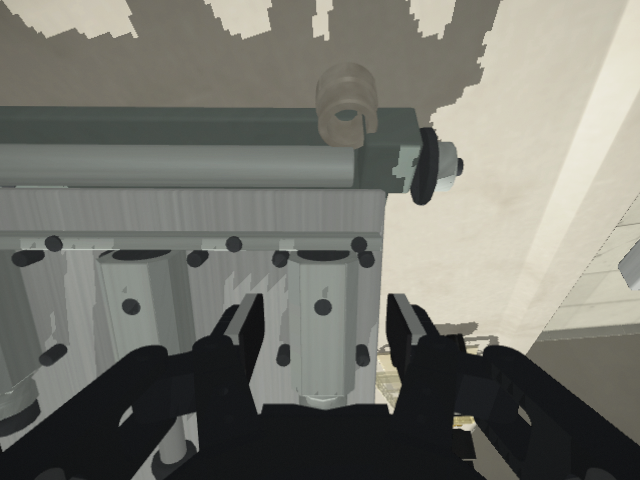

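>>> step_arm(series=[[0.001, 0.004, -0.005, 0, 0, 0], [0.002, 0.008, -0.01, 0, 0, 0], [0.002, 0.008, -0.01, 0, 0, 0]])

```text
clock: 16.17
position: [394.2, -33.5, 46.6]
ee_rot: [-0.564, 0.751, 0.205, 0.274]
contact_force: [-0.4, 0.1, 0.8]
gripper_width: 55.2
```

>>> step_arm(jaw=-0.6, series=[[0, 0, 0, 0, 0, 0], [0, 0, 0, 0, 0, 0], [0, 0, 0, 0, 0, 0], [0, 0, 0, 0, 0, 0], [0, 0, 0, 0, 0, 0], [0, 0, 0, 0, 0, 0]])

```text
clock: 16.67
position: [394.5, -34.0, 47.1]
ee_rot: [-0.565, 0.751, 0.204, 0.275]
contact_force: [-0.2, -2.1, 3.6]
gripper_width: 26.9
```

```bash
python3 - <<'E'
from tgt import *
snap('wrist','w13')
s=arm.read_state();pos=s['position'];q=s['ee_rot'];print(s['clock'],pos,s['contact_force'],s['wrist_torque'],s['gripper_width'],((pos-H)@pz),(pos-H)@px,(pos-H)@y)
E
```

```text
16.7167 [394.52005692 -33.97972762  47.12329455] [-0.62489612 -0.85564864  3.66591385] [-1.02561479  0.27858241  0.04774155] 27.050875332053494 -32.217851208788225 64.83036272357454 71.76985635019119
```

View pics/w13.png

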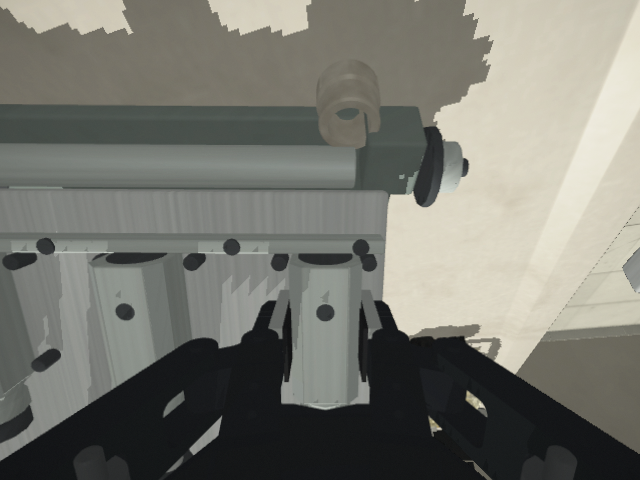

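>>> step_arm(series=[[0, -0.001, 0.002, 0, 0, 0], [-0.002, -0.005, 0.007, 0, 0, 0], [-0.004, -0.013, 0.016, 0, 0, 0], [-0.007, -0.024, 0.03, 0, 0, 0], [-0.011, -0.038, 0.047, 0, 0, 0], [-0.015, -0.052, 0.064, 0, 0, 0], [-0.019, -0.066, 0.081, 0, 0, 0], [-0.023, -0.08, 0.098, 0, 0, 0], [-0.027, -0.094, 0.115, 0, 0, 0], [-0.03, -0.105, 0.13, 0, 0, 0], [-0.032, -0.112, 0.139, 0, 0, 0], [-0.033, -0.116, 0.143, 0, 0, 0]])

```text
clock: 17.72
position: [381.3, -80.8, 104.8]
ee_rot: [-0.565, 0.751, 0.204, 0.275]
contact_force: [0.2, -0.7, -2.3]
gripper_width: 26.7
```

```bash
python3 - <<'E'
from tgt import *
snap('wrist','w14');snap('top','t14')
s=arm.read_state();print(s['clock'],s['position'],s['joints'].round(2),s['contact_force'],s['gripper_width'])
a=load('t9')['im'][195:330,365:510,::-1];cv2.imwrite('pics/c13.png',cv2.resize(a,None,fx=4,fy=4,interpolation=cv2.INTER_CUBIC))
E
```

```text
17.8167 [381.23208716 -80.38120624 104.30500971] [-0.46  0.26 -0.39 -0.76 -1.18  0.57] [ 0.52829028 -0.20676376 -3.1675135 ] 26.826771633212783
```

View pics/w14.png

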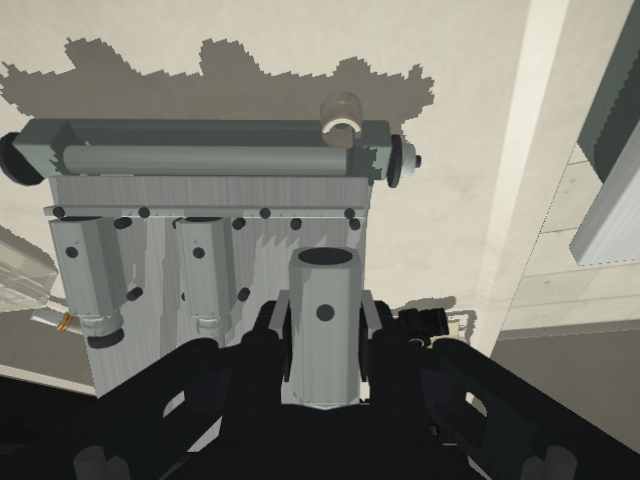

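View pics/c13.png

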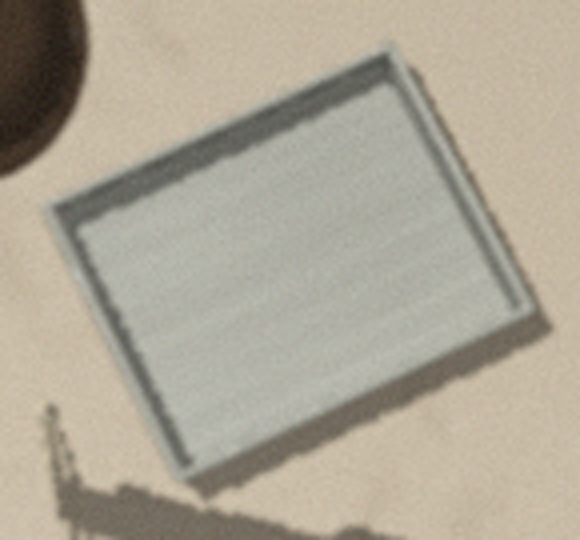

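```bash
cat > tray.py <<'E'
from tgt import *
t=load('t9');C=np.array([onz(t,365+u/4,195+v/4,23) for u,v in[(45,205),(392,42),(538,312),(183,480)]])
cen=C.mean(0);ey=(C[0]-C[1])+(C[3]-C[2]);ey/=np.linalg.norm(ey)
exx=(C[1]-C[2])+(C[0]-C[3]);exx/=np.linalg.norm(exx)
yaw=(np.arctan2(ey[1],ey[0])+np.arctan2(exx[1],exx[0])+np.pi/2)/2
e=np.array([np.cos(yaw),np.sin(yaw),0]);f=np.array([np.sin(yaw),-np.cos(yaw),0])
def Rtray():
    ty=np.array([-np.sin(yaw),np.cos(yaw),0]);ty=np.cross([0,0,1.],e);tz=np.array([0,0,-1.]);tx=np.cross(ty,tz);return R.from_matrix(np.array([tx,ty,tz]).T)
def place(lat,zt): # origin pos
    p=cen+f*lat-e*28;p[2]=zt;return p
if __name__=='__main__':
    print(C.round(1),cen,np.degrees(yaw),[np.linalg.norm(C[i]-C[i-1]) for i in range(4)],np.degrees(np.arctan2(ey[1],ey[0])),np.degrees(np.arctan2(exx[1],exx[0])))
    s=arm.read_state();pos=s['position'];q=s['ee_rot']
    for lat in(35,-35):
        tp=place(lat,80.);print(lat,tp.round(1),delta(pos,q,tp,Rtray()).round(3))
E
python3 tray.py
```

```text
[[ 495.4 -237.1   23. ]
 [ 563.2 -437.5   23. ]
 [ 407.3 -490.7   23. ]
 [ 341.7 -289.3   23. ]] [ 451.89448894 -363.67422416   23.        ] 108.57606118238552 [np.float64(162.26440585921847), np.float64(211.5647587437801), np.float64(164.6732973705459), np.float64(211.78581247059165)] 108.3550765751679 18.797045789603114
35 [ 494.  -379.1   80. ] [ 0.282 -0.747 -0.061 -0.451 -0.007  0.37 ]
-35 [ 427.6 -401.4   80. ] [ 0.116 -0.802 -0.061 -0.451 -0.007  0.37 ]
```

>>> step_arm(series=[[0.002, -0.004, 0, -0.003, 0, 0.002], [0.006, -0.015, 0, -0.01, 0, 0.008], [0.013, -0.034, 0, -0.021, 0, 0.017], [0.022, -0.06, 0, -0.037, -0.001, 0.03], [0.034, -0.09, 0, -0.055, -0.001, 0.045], [0.046, -0.122, 0, -0.074, -0.001, 0.061], [0.058, -0.155, 0, -0.094, -0.001, 0.077], [0.071, -0.188, 0, -0.114, -0.002, 0.093], [0.083, -0.221, 0, -0.134, -0.002, 0.11], [0.096, -0.254, 0, -0.153, -0.002, 0.126], [0.108, -0.287, 0, -0.173, -0.003, 0.142], [0.121, -0.32, 0, -0.193, -0.003, 0.158]])

```text
clock: 18.82
position: [430.3, -209.0, 104.0]
ee_rot: [-0.689, 0.697, 0.119, 0.16]
contact_force: [-0.4, 0.8, -1.3]
gripper_width: 26.9
```

>>> step_arm(series=[[0.012, -0.033, 0, -0.02, 0, 0.016], [0.025, -0.066, 0, -0.04, -0.001, 0.033], [0.037, -0.099, 0, -0.06, -0.001, 0.049], [0.05, -0.132, 0, -0.08, -0.001, 0.066], [0.062, -0.165, 0, -0.1, -0.002, 0.082], [0.075, -0.198, 0, -0.12, -0.002, 0.098], [0.087, -0.231, 0, -0.14, -0.002, 0.115], [0.1, -0.264, 0, -0.16, -0.002, 0.131], [0.111, -0.295, 0, -0.178, -0.003, 0.146], [0.122, -0.325, 0, -0.196, -0.003, 0.161], [0.132, -0.352, 0, -0.213, -0.003, 0.175], [0.142, -0.377, 0, -0.228, -0.003, 0.187]])

```text
clock: 19.82
position: [487.0, -359.3, 103.6]
ee_rot: [0.801, -0.599, -0.015, -0.018]
contact_force: [0.8, 0.8, -2.3]
gripper_width: 26.9
```

```bash
python3 - <<'E'
from tray import *
s=arm.read_state();pos=s['position'];q=s['ee_rot'];print(s['clock'],pos,s['joints'].round(2),s['contact_force'],s['gripper_width'])
for z in (80,-20,-35): print(z,delta(pos,q,place(35,z),Rtray()).round(4))
E
```

```text
19.8167 [ 486.97882089 -359.34532978  103.64708246] [-0.39  0.44 -0.12 -0.05 -1.03  0.71] [ 0.84750325  0.79474369 -2.30691515] 26.918971535790362
80 [ 0.0175 -0.0493 -0.0591 -0.0293 -0.0019  0.0237]
-20 [ 0.0175 -0.0493 -0.3091 -0.0293 -0.0019  0.0237]
-35 [ 0.0175 -0.0493 -0.3466 -0.0293 -0.0019  0.0237]
```

>>> step_arm(series=[[0.008, -0.022, -0.01, -0.01, 0, 0.01], [0.014, -0.038, -0.025, -0.02, 0, 0.018], [0.017, -0.046, -0.05, -0.027, -0.001, 0.023], [0.0175, -0.049, -0.08, -0.029, -0.002, 0.0237], [0.0175, -0.0493, -0.11, -0.0293, -0.002, 0.0237], [0.0175, -0.0493, -0.14, -0.0293, -0.002, 0.0237], [0.0175, -0.0493, -0.17, -0.0293, -0.002, 0.0237], [0.0175, -0.0493, -0.195, -0.0293, -0.002, 0.0237], [0.0175, -0.0493, -0.209, -0.0293, -0.002, 0.0237], [0.0175, -0.0493, -0.209, -0.0293, -0.002, 0.0237]])

```text
clock: 20.65
position: [492.3, -378.1, 18.5]
ee_rot: [0.811, -0.584, -0.002, -0.001]
contact_force: [-1.1, 0.0, -2.5]
gripper_width: 27.0
```

```bash
python3 - <<'E'
from tray import *
snap('wrist','w15');snap('scene','s15');snap('top','t15')
s=arm.read_state();pos=s['position'];q=s['ee_rot'];print(s['clock'],pos,s['joints'].round(2),s['contact_force'],s['gripper_width'])
for z in (-20,-35): print(z,delta(pos,q,place(35,z),Rtray()).round(4))
a=load('s15')['im'][150:290,330:500,::-1];b=load('w15')['im'][:,:,::-1]
cv2.imwrite('pics/c14.png',np.hstack([cv2.resize(a,(390,320),interpolation=cv2.INTER_CUBIC),cv2.resize(b,(400,320),interpolation=cv2.INTER_AREA)]))
E
```

```text
20.8 [ 493.85786288 -379.00787287   21.02769111] [-0.4   0.54 -0.2  -0.   -0.82  0.72] [-0.48566798  0.15726831 -1.97809906] 27.0393281034649
-20 [ 3.000e-04 -1.000e-04 -1.026e-01 -3.000e-04  1.300e-03  1.000e-03]
-35 [ 3.000e-04 -1.000e-04 -1.401e-01 -3.000e-04  1.300e-03  1.000e-03]
```

View pics/c14.png

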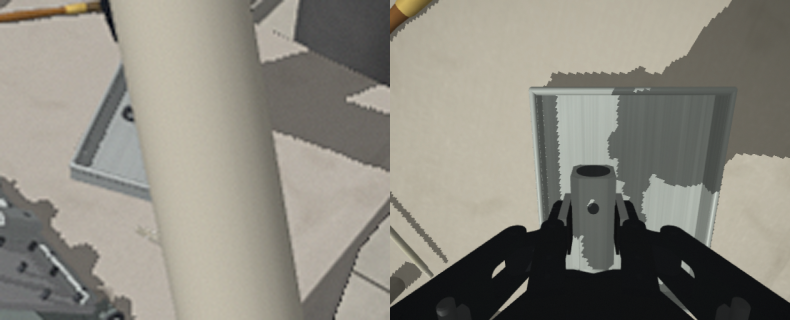

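>>> step_arm(series=[[0, 0, -0.012, 0, 0, 0], [0, 0, -0.03, 0, 0, 0], [0, 0, -0.05, 0, 0, 0], [0, 0, -0.07, 0, 0, 0], [0, 0, -0.088, 0, 0, 0], [0, 0, -0.103, 0, 0, 0], [0, 0, -0.113, 0, 0, 0], [0, 0, -0.119, 0, 0, 0], [0, 0, -0.122, 0, 0, 0], [0, 0, -0.122, 0, 0, 0]])

```text
clock: 21.63
position: [493.4, -378.7, -28.5]
ee_rot: [0.811, -0.584, 0.0, -0.001]
contact_force: [-0.4, -0.5, -1.9]
gripper_width: 26.8
```

>>> step_arm(series=[[0, 0, -0.003, 0, 0, 0], [0, 0, -0.006, 0, 0, 0], [0, 0, -0.009, 0, 0, 0], [0, 0, -0.011, 0, 0, 0]])

```text
clock: 21.97
position: [493.4, -378.7, -32.6]
ee_rot: [0.811, -0.584, 0.0, -0.001]
contact_force: [-0.7, -0.8, -2.4]
gripper_width: 26.6
```

>>> step_arm(series=[[0, 0, -0.002, 0, 0, 0], [0, 0, -0.004, 0, 0, 0], [0, 0, -0.004, 0, 0, 0]])

```text
clock: 22.22
position: [493.4, -378.7, -34.0]
ee_rot: [0.811, -0.584, 0.0, -0.001]
contact_force: [-1.4, 0.5, -0.2]
gripper_width: 26.8
```

>>> step_arm(series=[[0, 0, -0.002, 0, 0, 0], [0, 0, -0.003, 0, 0, 0], [0, 0, -0.003, 0, 0, 0]])

```text
clock: 22.47
position: [493.4, -378.7, -34.0]
ee_rot: [0.812, -0.584, 0.0, -0.001]
contact_force: [-2.0, 2.9, 6.9]
gripper_width: 27.0
```

```bash
python3 - <<'E'
from tray import *
snap('wrist','w16')
for i in range(2):
  s=arm.read_state();print(s['clock'],s['position'],s['contact_force'],s['wrist_torque'],s['gripper_width'])
E
```

```text
22.5167 [ 493.42498781 -378.7009573   -34.02122166] [-2.19458596  2.18974458  6.42789231] [0.68013543 0.62788498 0.0100247 ] 26.74819722568739
22.5167 [ 493.42498781 -378.7009573   -34.02122166] [-2.19458596  2.18974458  6.42789231] [0.68013543 0.62788498 0.0100247 ] 26.74819722568739
```

View pics/w16.png

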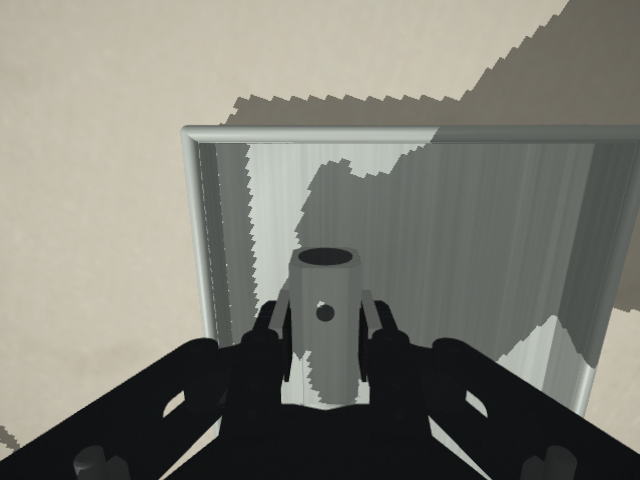

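>>> step_arm(jaw=0, series=[[0, 0, 0.001, 0, 0, 0], [0, 0, 0.001, 0, 0, 0], [0, 0, 0.001, 0, 0, 0], [0, 0, 0.001, 0, 0, 0], [0, 0, 0.01, 0, 0, 0], [0, 0, 0.03, 0, 0, 0], [0, 0, 0.07, 0, 0, 0], [0, 0, 0.13, 0, 0, 0], [0, 0, 0.2, 0, 0, 0], [0, 0, 0.27, 0, 0, 0], [0, 0, 0.33, 0, 0, 0], [0, 0, 0.36, 0, 0, 0]])

```text
clock: 23.52
position: [495.1, -379.8, 113.4]
ee_rot: [0.812, -0.584, 0.004, -0.001]
contact_force: [0.2, -0.7, 0.2]
gripper_width: 42.6
```

```bash
python3 - <<'E'
from tray import *
snap('wrist','w17');snap('top','t17')
s=arm.read_state();pos=s['position'];q=s['ee_rot'];print(s['clock'],pos,s['joints'].round(2),s['contact_force'],s['gripper_width'])
print(delta(pos,q,P(65,-3.5,12+80)-pz*44,Rt(1)).round(4))
E
```

```text
23.6167 [ 495.23560202 -379.70950117  112.44331935] [-0.4   0.44 -0.11 -0.   -1.01  0.72] [0.26146204 0.1615574  0.0411761 ] 42.35894299982021
[-0.1064  0.6886 -0.0096  0.4549  0.014  -0.3656]
```

View pics/w17.png

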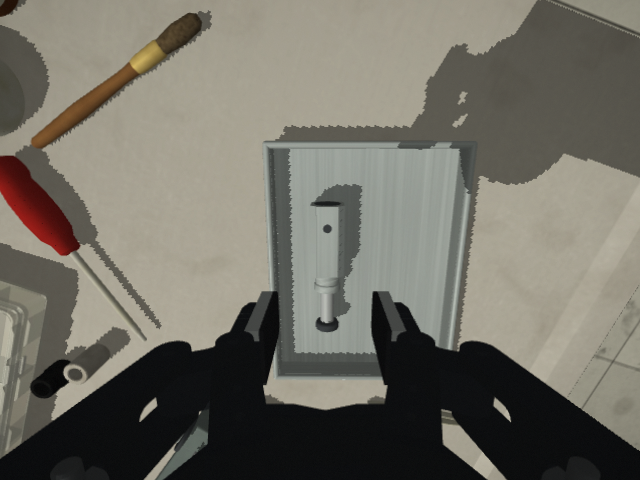

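>>> step_arm(jaw=0.3, series=[[-0.002, 0.01, 0.01, 0.006, 0, -0.005], [-0.005, 0.03, 0.02, 0.02, 0, -0.016], [-0.009, 0.06, 0.03, 0.04, 0.001, -0.032], [-0.015, 0.1, 0.04, 0.065, 0.002, -0.052], [-0.021, 0.14, 0.05, 0.09, 0.003, -0.073], [-0.028, 0.18, 0.06, 0.12, 0.004, -0.096], [-0.034, 0.22, 0.06, 0.145, 0.005, -0.117], [-0.04, 0.26, 0.06, 0.17, 0.005, -0.138], [-0.046, 0.3, 0.06, 0.2, 0.006, -0.16], [-0.053, 0.34, 0.06, 0.225, 0.007, -0.18], [-0.059, 0.38, 0.06, 0.25, 0.008, -0.2], [-0.065, 0.42, 0.06, 0.277, 0.008, -0.223]])

```text
clock: 24.62
position: [466.9, -209.1, 131.8]
ee_rot: [-0.678, 0.703, 0.132, 0.172]
contact_force: [-0.3, -0.1, 0.6]
gripper_width: 55.3
```

>>> step_arm(series=[[-0.006, 0.04, 0, 0.025, 0.001, -0.02], [-0.012, 0.08, 0, 0.05, 0.001, -0.04], [-0.018, 0.12, -0.01, 0.08, 0.002, -0.065], [-0.024, 0.16, -0.02, 0.105, 0.003, -0.085], [-0.03, 0.195, -0.03, 0.13, 0.004, -0.105], [-0.035, 0.225, -0.04, 0.15, 0.005, -0.12], [-0.039, 0.25, -0.06, 0.168, 0.005, -0.135], [-0.041, 0.262, -0.07, 0.175, 0.006, -0.142], [-0.041, 0.268, -0.07, 0.178, 0.006, -0.143], [-0.041, 0.268, -0.07, 0.178, 0.006, -0.143]])

```text
clock: 25.45
position: [450.7, -103.2, 104.1]
ee_rot: [-0.565, 0.749, 0.211, 0.274]
contact_force: [0.3, 0.2, -0.0]
gripper_width: 55.5
```

```bash
python3 - <<'E'
from tray import *
snap('wrist','w18')
s=arm.read_state();pos=s['position'];q=s['ee_rot'];print(s['clock'],pos,s['joints'].round(2),s['contact_force'],s['gripper_width'])
for c in (92,27,12): print(c,delta(pos,q,P(65,-3.5,c)-pz*44,Rt(1)).round(4))
E
```

```text
25.5 [ 451.18007166 -103.64559239  104.5207226 ] [-0.44  0.37 -0.23 -0.75 -1.22  0.52] [0.40596673 0.8234463  0.49627472] 55.79392649836194
92 [ 0.0037 -0.0016  0.0102 -0.0038 -0.002  -0.0017]
27 [ 0.0326  0.0991 -0.1141 -0.0038 -0.002  -0.0017]
12 [ 0.0392  0.1223 -0.1428 -0.0038 -0.002  -0.0017]
```

View pics/w18.png

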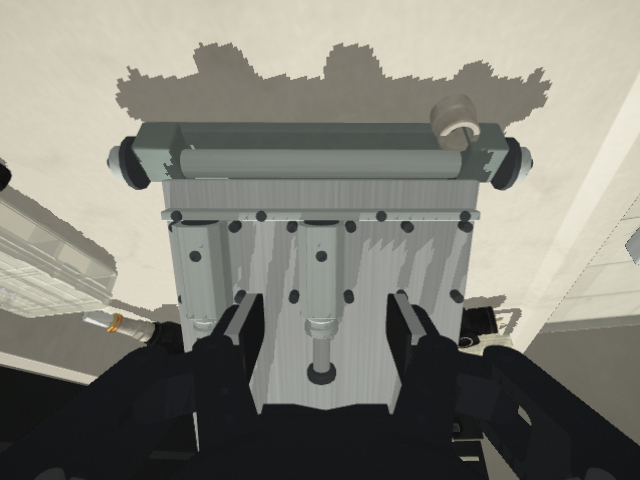

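>>> step_arm(series=[[0.005, 0.007, -0.01, -0.002, -0.001, -0.001], [0.01, 0.02, -0.025, -0.004, -0.002, -0.002], [0.016, 0.038, -0.045, -0.004, -0.002, -0.002], [0.022, 0.056, -0.065, -0.004, -0.002, -0.002], [0.028, 0.074, -0.085, -0.004, -0.002, -0.002], [0.033, 0.089, -0.103, -0.004, -0.002, -0.002], [0.036, 0.098, -0.114, -0.004, -0.002, -0.002], [0.036, 0.098, -0.114, -0.004, -0.002, -0.002]])

```text
clock: 26.17
position: [464.8, -63.1, 57.7]
ee_rot: [-0.565, 0.75, 0.207, 0.273]
contact_force: [-1.4, -1.0, 0.9]
gripper_width: 55.4
```

```bash
python3 - <<'E'
from tray import *
snap('wrist','w19')
s=arm.read_state();pos=s['position'];q=s['ee_rot'];print(s['clock'],pos,s['contact_force'],s['gripper_width'])
for c in (12,): print(c,delta(pos,q,P(65,-5,c)-pz*44,Rt(1)).round(4))
E
```

```text
26.2167 [465.07592531 -63.76685586  58.2334146 ] [ 0.45072568 -0.17505372  0.06474964] 55.320118980807806
12 [ 0.0081  0.0216 -0.0271 -0.0002 -0.0008  0.    ]
```

View pics/w19.png

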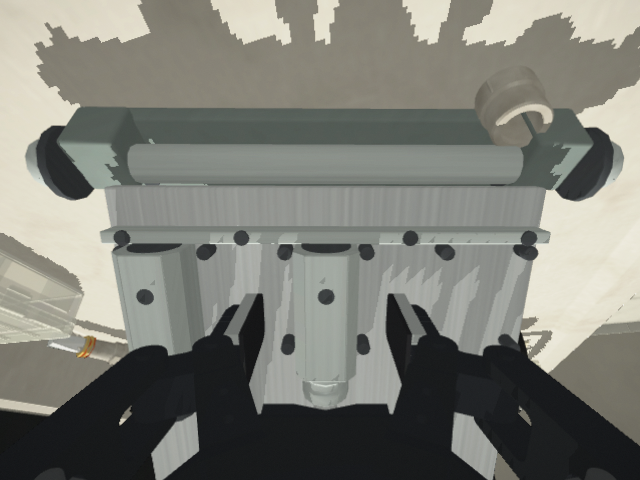

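>>> step_arm(series=[[0.002, 0.006, -0.007, 0, 0, 0], [0.004, 0.012, -0.014, 0, 0, 0], [0.006, 0.018, -0.021, 0, 0, 0], [0.0065, 0.022, -0.027, 0, 0, 0], [0.0065, 0.0225, -0.028, 0, 0, 0], [0.0065, 0.0225, -0.028, 0, 0, 0]])

```text
clock: 26.72
position: [467.8, -55.2, 47.6]
ee_rot: [-0.565, 0.75, 0.206, 0.274]
contact_force: [0.1, 0.3, -0.3]
gripper_width: 55.7
```

>>> step_arm(jaw=-0.6, series=[[0, 0, 0, 0, 0, 0], [0, 0, 0, 0, 0, 0], [0, 0, 0, 0, 0, 0], [0, 0, 0, 0, 0, 0], [0, 0, 0, 0, 0, 0], [0, 0, 0, 0, 0, 0]])

```text
clock: 27.22
position: [467.9, -55.6, 48.0]
ee_rot: [-0.565, 0.75, 0.206, 0.274]
contact_force: [-2.4, -2.2, 3.0]
gripper_width: 26.7
```

```bash
python3 - <<'E'
from tgt import *
snap('wrist','w20')
s=arm.read_state();pos=s['position'];print(s['clock'],pos,s['contact_force'],s['wrist_torque'],s['gripper_width'],((pos-H)@pz),(pos-H)@px,(pos-H)@y)
E
```

```text
27.2667 [467.95591501 -55.56386997  47.97916427] [-0.6105651  -1.3568742   3.19361755] [-1.02067643  0.55390644  0.20570495] 26.632201583413494 -31.234750606321143 64.99172574289321 -4.772623662985657
```

View pics/w20.png

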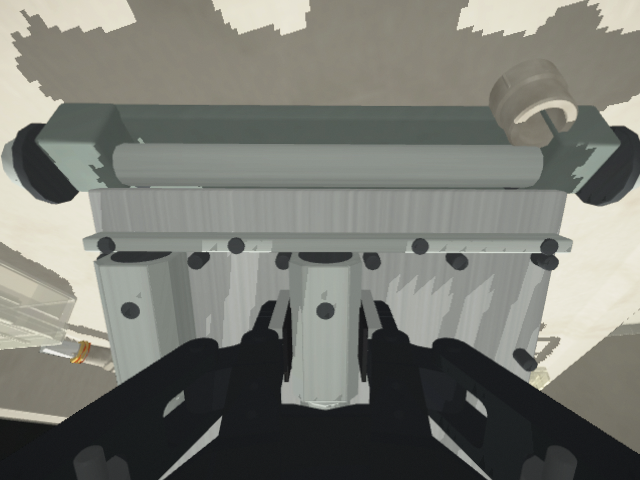

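Gripped the middle element (width 26.6). Lifting.

>>> step_arm(series=[[0, -0.001, 0.002, 0, 0, 0], [-0.002, -0.005, 0.007, 0, 0, 0], [-0.004, -0.013, 0.016, 0, 0, 0], [-0.007, -0.024, 0.03, 0, 0, 0], [-0.011, -0.038, 0.047, 0, 0, 0], [-0.015, -0.052, 0.064, 0, 0, 0], [-0.019, -0.066, 0.081, 0, 0, 0], [-0.023, -0.08, 0.098, 0, 0, 0], [-0.027, -0.094, 0.115, 0, 0, 0], [-0.03, -0.105, 0.13, 0, 0, 0], [-0.032, -0.112, 0.139, 0, 0, 0], [-0.033, -0.116, 0.143, 0, 0, 0]])

```text
clock: 28.27
position: [455.0, -102.3, 105.7]
ee_rot: [-0.565, 0.751, 0.206, 0.274]
contact_force: [-0.0, -0.1, -2.8]
gripper_width: 27.0
```

```bash
python3 - <<'E'
from tray import *
s=arm.read_state();pos=s['position'];q=s['ee_rot'];print(s['clock'],pos,s['contact_force'],s['gripper_width'])
D=delta(pos,q,place(-35,104.),Rtray());print(D.round(4))
n=24;k=(1-np.cos(np.pi*np.arange(n+1)/n))/2
for r in (range(1,13),range(13,25)):
    b=k[r[0]-1]
    for i in r: print((D*(k[i]-b)).round(3).tolist(),end=',')
    print()
E
```

```text
28.2667 [ 454.95145014 -102.30697381  105.67175337] [-0.02589937 -0.06810738 -2.82578629] 26.95094988842799
[-0.0683 -0.7476 -0.0042 -0.452  -0.0089  0.3687]
[-0.0, -0.003, -0.0, -0.002, -0.0, 0.002],[-0.001, -0.013, -0.0, -0.008, -0.0, 0.006],[-0.003, -0.028, -0.0, -0.017, -0.0, 0.014],[-0.005, -0.05, -0.0, -0.03, -0.001, 0.025],[-0.007, -0.077, -0.0, -0.047, -0.001, 0.038],[-0.01, -0.109, -0.001, -0.066, -0.001, 0.054],[-0.013, -0.146, -0.001, -0.088, -0.002, 0.072],[-0.017, -0.187, -0.001, -0.113, -0.002, 0.092],[-0.021, -0.231, -0.001, -0.14, -0.003, 0.114],[-0.025, -0.277, -0.002, -0.168, -0.003, 0.137],[-0.03, -0.325, -0.002, -0.197, -0.004, 0.16],[-0.034, -0.374, -0.002, -0.226, -0.004, 0.184],
[-0.004, -0.049, -0.0, -0.03, -0.001, 0.024],[-0.009, -0.097, -0.001, -0.058, -0.001, 0.048],[-0.013, -0.143, -0.001, -0.086, -0.002, 0.071],[-0.017, -0.187, -0.001, -0.113, -0.002, 0.092],[-0.021, -0.228, -0.001, -0.138, -0.003, 0.112],[-0.024, -0.264, -0.001, -0.16, -0.003, 0.13],[-0.027, -0.297, -0.002, -0.179, -0.004, 0.146],[-0.03, -0.324, -0.002, -0.196, -0.004, 0.16],[-0.032, -0.345, -0.002, -0.209, -0.004, 0.17],[-0.033, -0.361, -0.002, -0.218, -0.004, 0.178],[-0.034, -0.371, -0.002, -0.224, -0.004, 0.183],[-0.034, -0.374, -0.002, -0.226, -0.004, 0.184],
```

>>> step_arm(series=[[0, -0.003, 0, -0.002, 0, 0.002], [-0.001, -0.013, 0, -0.008, 0, 0.006], [-0.003, -0.028, 0, -0.017, 0, 0.014], [-0.005, -0.05, 0, -0.03, -0.001, 0.025], [-0.007, -0.077, 0, -0.047, -0.001, 0.038], [-0.01, -0.109, -0.001, -0.066, -0.001, 0.054], [-0.013, -0.146, -0.001, -0.088, -0.002, 0.072], [-0.017, -0.187, -0.001, -0.113, -0.002, 0.092], [-0.021, -0.231, -0.001, -0.14, -0.003, 0.114], [-0.025, -0.277, -0.002, -0.168, -0.003, 0.137], [-0.03, -0.325, -0.002, -0.197, -0.004, 0.16], [-0.034, -0.374, -0.002, -0.226, -0.004, 0.184]])

```text
clock: 29.27
position: [441.2, -252.4, 104.1]
ee_rot: [0.708, -0.684, -0.106, -0.139]
contact_force: [0.4, 0.1, -1.4]
gripper_width: 26.7
```

>>> step_arm(series=[[-0.004, -0.049, 0, -0.03, -0.001, 0.024], [-0.009, -0.097, -0.001, -0.058, -0.001, 0.048], [-0.013, -0.143, -0.001, -0.086, -0.002, 0.071], [-0.017, -0.187, -0.001, -0.113, -0.002, 0.092], [-0.021, -0.228, -0.001, -0.138, -0.003, 0.112], [-0.024, -0.264, -0.001, -0.16, -0.003, 0.13], [-0.027, -0.297, -0.002, -0.179, -0.004, 0.146], [-0.03, -0.324, -0.002, -0.196, -0.004, 0.16], [-0.032, -0.345, -0.002, -0.209, -0.004, 0.17], [-0.033, -0.361, -0.002, -0.218, -0.004, 0.178], [-0.034, -0.371, -0.002, -0.224, -0.004, 0.183], [-0.034, -0.374, -0.002, -0.226, -0.004, 0.184]])

```text
clock: 30.27
position: [427.4, -401.1, 103.2]
ee_rot: [0.811, -0.584, -0.001, 0.001]
contact_force: [-0.2, -0.6, -1.3]
gripper_width: 27.0
```

>>> step_arm(series=[[0, 0, -0.01, 0, 0, 0], [0, 0, -0.03, 0, 0, 0], [0, 0, -0.06, 0, 0, 0], [0, 0, -0.09, 0, 0, 0], [0, 0, -0.12, 0, 0, 0], [0, 0, -0.15, 0, 0, 0], [0, 0, -0.18, 0, 0, 0], [0, 0, -0.2, 0, 0, 0], [0, 0, -0.21, 0, 0, 0], [0, 0, -0.21, 0, 0, 0]])

```text
clock: 31.1
position: [426.9, -400.4, 18.0]
ee_rot: [0.811, -0.585, -0.002, 0.001]
contact_force: [-0.4, -0.8, -1.4]
gripper_width: 26.6
```

```bash
python3 - <<'E'
from tray import *
snap('wrist','w21')
s=arm.read_state();pos=s['position'];q=s['ee_rot'];print(s['clock'],pos,s['contact_force'],s['gripper_width'])
print(delta(pos,q,place(-35,-28.),Rtray()).round(4))
E
```

```text
31.15 [ 427.44807018 -400.81321234   18.93141963] [-0.12856889  0.21784342 -2.05284644] 26.913204959175854
[ 5.000e-04 -1.400e-03 -1.173e-01  1.000e-04 -1.900e-03  1.200e-03]
```

View pics/w21.png

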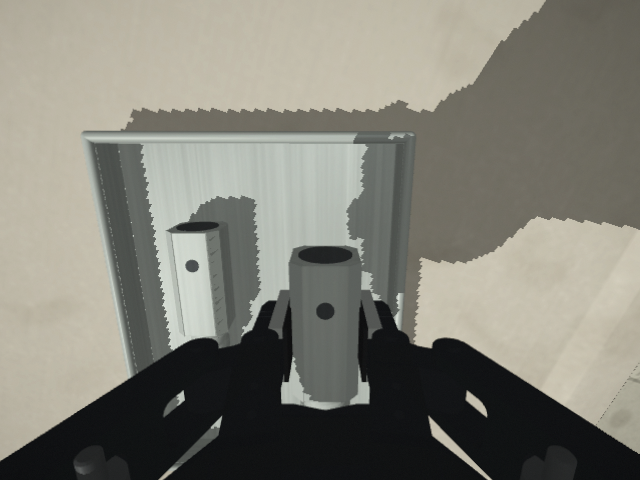

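>>> step_arm(series=[[0, 0, -0.012, 0, 0, 0], [0, 0, -0.03, 0, 0, 0], [0, 0, -0.05, 0, 0, 0], [0, 0, -0.07, 0, 0, 0], [0, 0, -0.087, 0, 0, 0], [0, 0, -0.1, 0, 0, 0], [0, 0, -0.109, 0, 0, 0], [0, -0.001, -0.115, 0, 0, 0], [0, -0.001, -0.117, 0, 0, 0], [0, -0.001, -0.117, 0, 0, 0]])

```text
clock: 31.98
position: [427.6, -401.4, -27.6]
ee_rot: [0.811, -0.585, -0.001, 0.001]
contact_force: [-0.0, -0.0, -1.4]
gripper_width: 26.7
```

>>> step_arm(series=[[0, 0, -0.003, 0, 0, 0], [0, 0, -0.006, 0, 0, 0], [0, 0, -0.009, 0, 0, 0], [0, 0, -0.01, 0, 0, 0]])

```text
clock: 32.32
position: [427.5, -401.2, -31.5]
ee_rot: [0.811, -0.585, -0.001, 0.001]
contact_force: [-0.6, 0.3, -1.5]
gripper_width: 26.9
```

>>> step_arm(series=[[0, 0, -0.002, 0, 0, 0], [0, 0, -0.004, 0, 0, 0], [0, 0, -0.004, 0, 0, 0]])

```text
clock: 32.57
position: [427.5, -401.2, -33.2]
ee_rot: [0.811, -0.585, -0.001, 0.001]
contact_force: [0.1, 0.0, -2.2]
gripper_width: 26.9
```

>>> step_arm(series=[[0, 0, -0.002, 0, 0, 0], [0, 0, -0.003, 0, 0, 0], [0, 0, -0.003, 0, 0, 0]])

```text
clock: 32.82
position: [427.5, -401.3, -33.3]
ee_rot: [0.811, -0.584, -0.001, 0.001]
contact_force: [-0.5, 1.8, 4.7]
gripper_width: 26.8
```

>>> step_arm(series=[[0, 0, -0.002, 0, 0, 0], [0, 0, -0.003, 0, 0, 0], [0, 0, -0.003, 0, 0, 0]])

```text
clock: 33.07
position: [427.6, -401.3, -33.3]
ee_rot: [0.812, -0.584, -0.001, 0.001]
contact_force: [-4.1, 3.7, 11.6]
gripper_width: 26.8
```

Contact on the tray floor is confirmed. Next I'll release, rise and back away.

>>> step_arm(jaw=0, series=[[0, 0, 0.003, 0, 0, 0], [0, 0, 0.003, 0, 0, 0], [0, 0, 0.003, 0, 0, 0], [0, 0, 0.003, 0, 0, 0], [0, 0, 0.01, 0, 0, 0], [0, 0, 0.03, 0, 0, 0], [0, 0, 0.07, 0, 0, 0], [0, 0, 0.13, 0, 0, 0], [0, 0, 0.2, 0, 0, 0], [0, 0, 0.28, 0, 0, 0], [0, 0, 0.36, 0, 0, 0], [0, 0, 0.42, 0, 0, 0]])

```text
clock: 34.07
position: [428.3, -401.9, 136.3]
ee_rot: [0.812, -0.584, 0.001, 0.001]
contact_force: [0.1, -0.1, 0.1]
gripper_width: 42.5
```

>>> step_arm(series=[[0, 0, 0.03, 0, 0, 0], [0, 0, 0.07, 0, 0, 0], [0, 0, 0.1, 0, 0, 0], [0, 0, 0.12, 0, 0, 0], [0, 0, 0.12, 0, 0, 0], [0, 0, 0.12, 0, 0, 0]])

```text
clock: 34.57
position: [427.5, -401.2, 180.7]
ee_rot: [0.811, -0.585, -0.001, 0.001]
contact_force: [-0.1, -0.0, 0.4]
gripper_width: 42.5
```

```bash
python3 - <<'E'
from tray import *
snap('wrist','w22');snap('scene','s22');snap('top','t22')
s=arm.read_state();print(s['clock'],s['position'],s['contact_force'],s['gripper_width'])
E
```

```text
34.7167 [ 426.99128112 -400.87704424  179.3381493 ] [ 1.23734428 -0.14682701 -0.94374049] 42.43151408821699
```

View pics/w22.png

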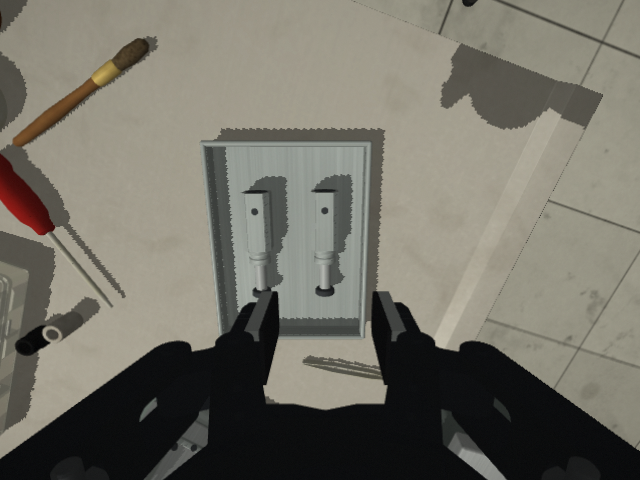

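View pics/s22.png

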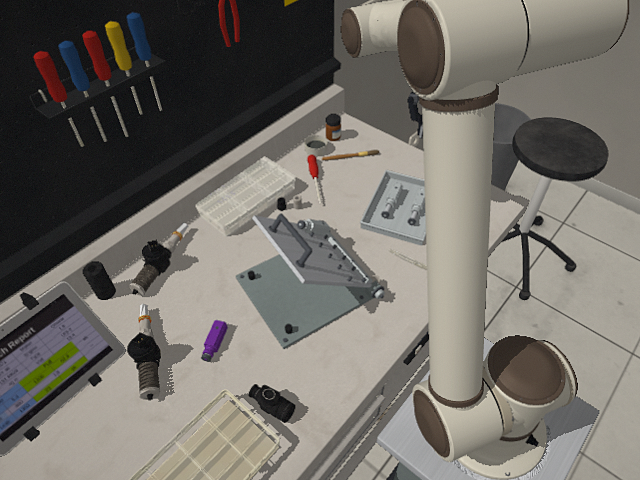

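View pics/t22.png

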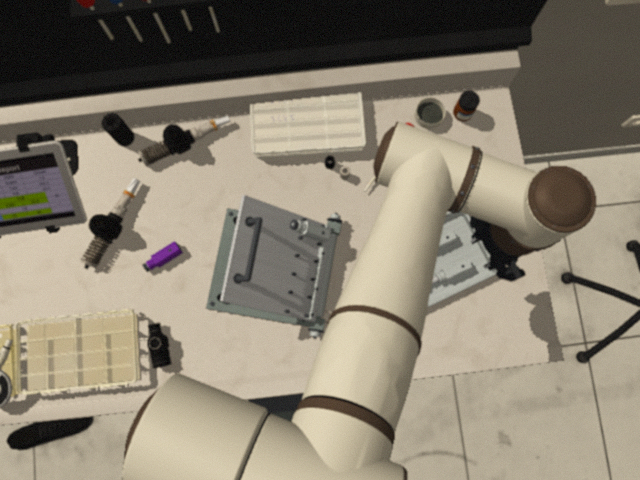

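```bash
python3 - <<'E'
from tgt import *
s=load('s22');t=load('t22')
for th in(.64,.67,.70):
    X=d*np.cos(th)+z*np.sin(th);Z=-d*np.sin(th)+z*np.cos(th)
    for b in(52,-52):
        p=H+X*210+Z*42+y*(b-3);print(th,b,((proj(s,p)-[235,200])*4).round(0),((proj(t,p)-[205,190])*4).round(0))
a=s['im'][200:340,235:405,::-1];cv2.imwrite('pics/c15.png',cv2.resize(a,None,fx=4,fy=4,interpolation=cv2.INTER_CUBIC))
a=t['im'][190:330,205:355,::-1];cv2.imwrite('pics/c16.png',cv2.resize(a,None,fx=4,fy=4,interpolation=cv2.INTER_CUBIC))
E
```

```text
0.64 52 [278. 216.] [154. 348.]
0.64 -52 [171.  86.] [196. 128.]
0.67 52 [286. 206.] [163. 348.]
0.67 -52 [179.  76.] [205. 128.]
0.7 52 [294. 196.] [172. 348.]
0.7 -52 [187.  67.] [215. 127.]
```

View pics/c15.png

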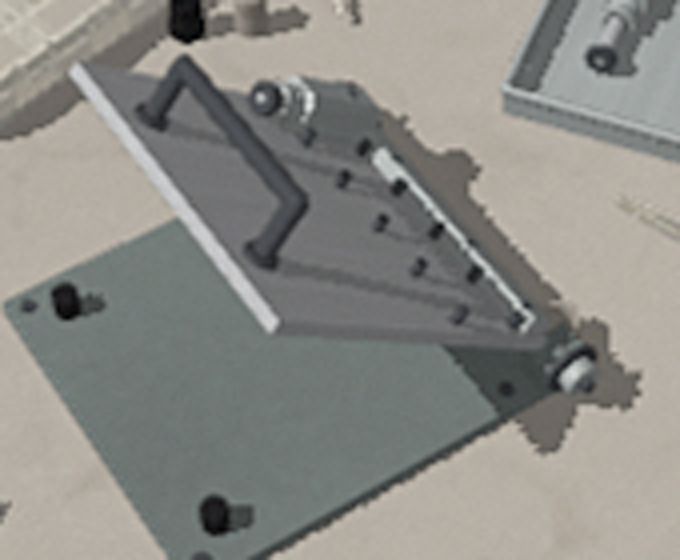

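View pics/c16.png

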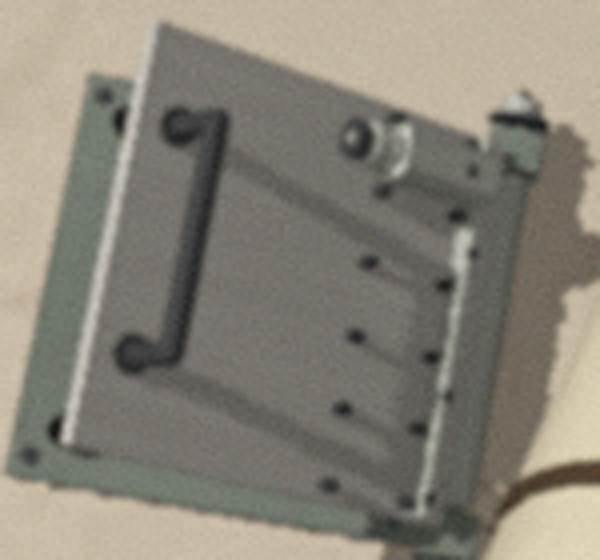

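```bash
python3 -c "
from bench import arm
arm.job_done();print(arm.read_state()['clock'])"
```

```text
the job is handed in; nothing more can be done
the job is handed in; nothing more can be done
```

I raised the test plate to its stop by its handle and left it up. Two plungers stuck drawn-out, and those two elements now lie flat in the steel tray. The third plunger, at the far-side nest, ran home, and I left that element in its nest. The job was handed in at about 35 s of the 67 s allowed.

**Last checks**
- **Plate:** pushing on past about 0.70 rad only raised the force, to about 37 N, with no more travel. The final scene and top views put the handle at 0.69–0.70 rad.
- **Tray:** both elements rest on the floor with their plungers still out, in the final wrist view. I lowered each one slowly until the tray pushed back (about 7–12 N), then opened the jaws.
- **Nest element:** its plunger head is right at the neck.
- **Other things on the bench:** nothing looked moved in the final views. The tweezers, screwdriver and brush are partly hidden in them, and I did not measure any of these items.
- **Robot:** it is clear of everything, and the wrist force is near zero.

**What disagreed or failed**
- **Finger ends:** they lie about 40 mm behind the reported tool point, both in the pictures and by touch. Because of this my first close on the handle missed, above the bar, without touching anything. A second was shallow, so I opened and gripped deeper. I measured from the visible finger ends after that.
- **Camera views:** the top and wrist cameras disagreed by up to about 8 mm on the handle's position and 2–3 mm on the elements. I settled each grasp with close wrist views.

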